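# Fill the ratchet-fed capsule magazine

### The arm

A 6-joint arm with a two-finger parallel gripper is mounted at the origin on a cart in front of the work surface, level with it; the furniture and walls round the work are solid. World frame = base frame: x ahead of the robot, y to its left, z up, the work surface at z = 0. Lengths are in m, angles in rad, forces in N, time in s.
With the tool pointing down it reaches from about 0.275 to 0.725 m from the base axis. Payload 15.9 kg.
Tool frame: the origin (TCP) lies between the finger pads, 19 mm behind the fingertips; this is the grasp point; z points along the fingers, y is the line along which they close (so a half turn about z gives the same grasp; the last joint's range is limited). The gripper opens to 85 mm and grips with 20 to 120 N. Pads are 22 mm wide; open, the fingers measure 114 mm over their backs; the gripper's body (76 mm by 85 mm) begins 54 mm behind the grasp point. The pads swing forward as they close: fully open they stand 13 mm farther back than shut.
Start: joints at [1.305, 0.213, -0.034, 1.323, 0, 1.571], TCP at [0.131, 0.482, 0.25] pointing down, gripper open.
Joint ranges: [-2.98, 2.98], [-0.74, 1.72], [-1.14, 1.35], [-2.1, 2.04], [-1.57, 1.44], [-3.14, 3.14]. Speed limits (rad/s): [1.89, 1.89, 2.39, 2.57, 3.14, 3.14].

### API

Orientations are given as a unit quaternion [w, x, y, z].
In Python, from station import ctrl gives the robot as it stands. The module is installed in compiled form; this text tells all that it offers.
- The arm moves only by the tool step_arm, never from a script. Its argument "deltas" is a list of rows, each an object with "turn": the turn, a rotation vector about the tool's x, y, z in normalised numbers (1 is pi rad), a list of three; "slide": the shift along the tool's x, y, z in normalised numbers (1 is 800 mm), a list of three; "fingers": the opening, from 0 (shut) to 1 (fully open). A call has 1 to 20 rows; each row is the pose to reach, as a shift and turn from the pose commanded when the call began, along the tool's axes at that moment; what a row does not reach only later rows make up. A row lasts 1/8 s, in which the tool goes at most 62.5 mm and 10.7 degrees, less where a joint would pass 70% of its speed; a pose out of reach is approached as far as the arm can. A shift or turn number past 1, either way, is cut back to 1. A call with a gripper value outside its range is refused whole. The fingers move at their own pace and stop on an object; "newtons" is the grip in N (left out, the last holds). Time passes only in rows, so rows that repeat a pose let the fingers close. It gives the time, the measured TCP pose, the force, the opening and the grip force at its end, in the units of the state.
- ctrl.get_obs(): the state, without advancing time (a new reading comes with each control period).
- ctrl.read_camera(name): name is "side" or "top"; returns a dict with "frame" (480x640x3 uint8, red, green, blue), "mtx" (3x3 intrinsics, pixels), "origin" and "attitude" of the camera in the world. Camera axes: x right, y up, looking along -z (the intrinsics and any distortion apply to the point x, -y, -z); pixel columns grow to the right and rows downward; lengths in m; the calibration is good to about 2 mm. A picture is of the moment at which its call begins. There is no depth.
- ctrl.close_job(): hands the job in; it is judged then, once.
The state is a dict: "t": time; "qpos": joint angles; "dq": joint speeds; "joint_torque": joint torques, N m; "ee_pos": TCP position; "tool_rot": TCP orientation; "wrist_force": force on the tool from outside, world axes, zero at the start; "moment": the same for the moment, N m; "finger_gap": opening from 0.0 (shut) to 1.0 (fully open); "grip_force": force on a finger pad.
Only numpy, scipy, OpenCV 4.12 (cv2) and the standard library are available. Lean on these libraries where they do the work, as an engineer would, in place of code of your own. Each camera call takes 0.05 s, during which the arm holds its last target. There are 200 camera calls.

### The job

Fill the capsule magazine: lever its cover open with the thin blade and lay the blade down flat on the worktop or counter, then load every capsule that is there, upright, one to a bay in the first four bays, clicking the feed knob on step by step to bring an empty bay under the window each time. When all are in, throw the pawl off, wind the knob all the way back home, let the pawl in again and shut the cover fully. Leave the coffee jar, tea canister and salt shaker alone; a capsule may get knocked aside on the way.

Things in the scene. Friction and masses are not known exactly. Their poses are not given: they have to be found in the camera images.
- magazine: Capsule magazine, fixed to the worktop: a low box with a white shell, clear top, origin under the rotor axis at its underside (worktop level), z up, spanning x -105 to 105 mm, y -250 to +116 mm in its own frame. Its +y end has the loading window under a grey hinged cover, its -y end the feed knob and pawl. Its general top is at z 53 mm.
- window (a point): Centre of the loading window in the magazine's top, level with the top (z 52 mm; magazine frame x 0, y 58 mm). The opening is 78 mm along the magazine's x and from y 15 to 112 mm, so fingers closing along the magazine's y go down into it. Inside it lies the rotor, floor at z 8 mm; the low walls between the bays stand up to z 22 mm.
- cover (a joint): Angle of the cover over the window: 0 shut, 2.0 rad fully open (stop). Hinge axis along the magazine's x, on the side of the window nearest the knob; the free edge, towards the magazine's +y, swings up and over towards the knob. A stiff hinge: it stays where it is left and resists by about 0.045 N m plus its weight, 50 g. Open it well past upright to keep the hand clear of it.
- cover_hinge (a point): A point on the cover's hinge axis, at the middle of it, at the height of the cover's underside (magazine frame x 0, y 10, z 52.5 mm).
- cover_edge (a point): Middle of the cover's free edge, on its underside, 112 mm from the hinge; the cover is a flat plate 84 mm (along x) x 112 x 6 mm. Shut, it overhangs the magazine's +y wall by 6 mm; that wall is only 39 mm high, so a slot 13 mm high (z 39 to 52 mm, at y 112 to 122) leads straight in beneath the cover; farther in, the orange blank below it reaches up to z 44 mm.
- feed_knob (a joint): Turn of the feed knob, clockwise seen from above positive; 0 home (a stop), up to 5.6 rad. The rotor turns with it one to one, the same way. Ratchet: one step is 60 degrees (1.047 rad); once a step is passed by 3 degrees the pawl has dropped in, and it turns back only up to 8 degrees. Friction 0.04 N m; it stays where it is left.
- knob_grip (a point): On the knob's axis, at the height for the TCP when gripping from above (z 88 mm). The knob is a black fluted cylinder, 42 mm diameter, from z 57 to 103 mm (magazine frame x 0, y -172 mm); the ring of teeth round it (radius 53 to 72 mm) reaches up to z 65 mm.
- pawl (a joint): Angle of the pawl: 0 to 0.3 rad engaged (resting on the teeth, it rocks as they pass), 1.05 rad thrown off (stop). Its weighted lever falls to whichever side of the upright it leans, so it stays thrown off or engaged by itself. Pushing the red ball towards the magazine's -y throws it off, pushing it towards +y drops it in; a light push.
- pawl_ball (a point): Centre of the red ball, 15 mm diameter, at the top of the pawl's lever, 48 mm from the pawl's hinge. The hinge axis runs along the magazine's x through magazine frame x -60, y -204, z 69 mm (on the robot's side of the knob). Engaged, the ball stands at about y -180, z 111 mm; thrown off, at about y -228, z 111 mm. The lever is a rod 6 mm thick.
- blade: Loose tool, wooden handle and thin flat steel blade, 168 mm long, 70 g, lying flat. Origin on its underside at the grip point on the handle; +x points to the tip, z up. Handle 20 mm wide, 16 high, x -63 to +23 mm; blade 16 mm wide, 3 thick, mid-plane 8 mm above the underside, x 23 to 105. It starts on the hob, whose top is z 0.
- blade_tip (a point): Tip of the blade, 105 mm from the tool's origin along its +x, on the blade's mid-plane.
- bay1 (a point): Middle of the floor of bay 1 of the rotor (58 mm from the rotor axis; it moves with the rotor). It lies under the window when the feed knob stands 1 step from home. Each bay is about 68 mm across between its low walls and 62 mm deep radially. At home a solid orange blank fills the window instead.
- bay2 (a point): Middle of the floor of bay 2 of the rotor (58 mm from the rotor axis; it moves with the rotor). It lies under the window when the feed knob stands 2 steps from home. Each bay is about 68 mm across between its low walls and 62 mm deep radially. At home a solid orange blank fills the window instead.
- bay3 (a point): Middle of the floor of bay 3 of the rotor (58 mm from the rotor axis; it moves with the rotor). It lies under the window when the feed knob stands 3 steps from home. Each bay is about 68 mm across between its low walls and 62 mm deep radially. At home a solid orange blank fills the window instead.
- bay4 (a point): Middle of the floor of bay 4 of the rotor (58 mm from the rotor axis; it moves with the rotor). It lies under the window when the feed knob stands 4 steps from home. Each bay is about 68 mm across between its low walls and 62 mm deep radially. At home a solid orange blank fills the window instead.
- capsule_a: Loose drink capsule, blue with a silver lid, standing upright: 41 mm diameter at the rim (39 mm body), 36 mm high, 25 g. Origin at the centre of its underside. Starts on the counter left of the hob (counter top z -0.007; the hob, z 0, ends at y 0.278). May be absent.
- capsule_b: Loose drink capsule, green with a silver lid, standing upright: 41 mm diameter at the rim (39 mm body), 36 mm high, 25 g. Origin at the centre of its underside. Starts on the counter left of the hob (counter top z -0.007; the hob, z 0, ends at y 0.278). May be absent.
- capsule_c: Loose drink capsule, red with a silver lid, standing upright: 41 mm diameter at the rim (39 mm body), 36 mm high, 25 g. Origin at the centre of its underside. Starts on the counter left of the hob (counter top z -0.007; the hob, z 0, ends at y 0.278). May be absent.
- coffee_jar: Glass coffee jar with a green lid, 89 mm diameter, 137 mm high; origin at the centre of its underside. A bystander behind the work, to be left alone.
- tea_canister: Cream tea canister, 87 mm diameter, 120 mm high; origin at the centre of its underside. A bystander behind the work, to be left alone.
- salt_shaker: Salt shaker, 44 mm diameter, 90 mm high; origin at the centre of its underside. A bystander behind the work, to be left alone.
Things that resemble listed ones, but are neither listed nor needed, are in the scene too. Leave any pink look-alike of the capsule_a alone.

How it is judged:
On the way, in this order (a step that is already met when the one before it is completed fails the run):
1. the blade is lifting the cover (past about 15 degrees), no finger touching the cover (value of joint cover above 0.26 rad and contact force between blade and cover above 0.1 N and contact force between the fingers and cover below 0.1 N), for 0.05 s.
2. the cover stands open (past 70 degrees) (value of joint cover above 1.22 rad), for 0.2 s.
3. every capsule stands in one of the first four bays, let go, with the pawl engaged ((horizontal distance between capsule_a and bay1 below 0.02 m or horizontal distance between capsule_a and bay2 below 0.02 m or horizontal distance between capsule_a and bay3 below 0.02 m or horizontal distance between capsule_a and bay4 below 0.02 m) and z of each of capsule_a, capsule_b, capsule_c in the frame of magazine below 0.016 m and angle between each of capsule_a, capsule_b, capsule_c's own z axis and vertical below 0.2 rad and (horizontal distance between capsule_b and bay1 below 0.02 m or horizontal distance between capsule_b and bay2 below 0.02 m or horizontal distance between capsule_b and bay3 below 0.02 m or horizontal distance between capsule_b and bay4 below 0.02 m) and (horizontal distance between capsule_c and bay1 below 0.02 m or horizontal distance between capsule_c and bay2 below 0.02 m or horizontal distance between capsule_c and bay3 below 0.02 m or horizontal distance between capsule_c and bay4 below 0.02 m) and contact force between the fingers and capsule_a below 0.05 N and contact force between the fingers and capsule_b below 0.05 N and contact force between the fingers and capsule_c below 0.05 N and value of joint pawl below 0.5 rad), for 0.3 s.
4. the pawl is thrown off (value of joint pawl above 0.8 rad), for 0.2 s.
5. the knob is wound back home, the pawl still off (value of joint feed_knob below 0.07 rad and value of joint pawl above 0.8 rad), for 0.2 s.
At the end, for the whole second after the job is handed in: Every capsule present stands upright in one of the rotor's first four bays (within 20 mm of the bay's middle), the knob is home (within 4 degrees), the pawl is engaged again, the cover is shut (within 4 degrees), and the blade lies flat on the worktop or counter clear of the magazine, all at rest ((horizontal distance between capsule_a and bay1 below 0.02 m or horizontal distance between capsule_a and bay2 below 0.02 m or horizontal distance between capsule_a and bay3 below 0.02 m or horizontal distance between capsule_a and bay4 below 0.02 m) and z of each of capsule_a, capsule_b, capsule_c in the frame of magazine below 0.016 m and angle between each of capsule_a, capsule_b, capsule_c's own z axis and vertical below 0.2 rad and (horizontal distance between capsule_b and bay1 below 0.02 m or horizontal distance between capsule_b and bay2 below 0.02 m or horizontal distance between capsule_b and bay3 below 0.02 m or horizontal distance between capsule_b and bay4 below 0.02 m) and (horizontal distance between capsule_c and bay1 below 0.02 m or horizontal distance between capsule_c and bay2 below 0.02 m or horizontal distance between capsule_c and bay3 below 0.02 m or horizontal distance between capsule_c and bay4 below 0.02 m) and value of joint each of feed_knob, cover below 0.07 rad and value of joint pawl below 0.4 rad and height (world z) of blade below 0.012 m and angle between blade's own z axis and vertical below 0.15 rad and contact force between blade and magazine below 0.05 N and linear speed of each of blade, capsule_a, capsule_b, capsule_c below 0.02 m/s); the robot touches nothing.
It fails at once if the coffee jar is moved more than 25 mm (distance of coffee_jar from where it was at the start of the episode above 0.025 m).
It fails at once if the tea canister is moved more than 25 mm (distance of tea_canister from where it was at the start of the episode above 0.025 m).
It fails at once if the salt shaker is moved more than 25 mm (distance of salt_shaker from where it was at the start of the episode above 0.025 m).
Of capsule_a, capsule_b, capsule_c only 2 to 3 are there at a start; the rules pass over those that are not, and their reading is None.
At some moment in a run one of capsule_a, capsule_b, capsule_c may be knocked a few centimetres aside while the robot is not near it.
It also fails if it takes over 210 s, if anything falls off the work surface, if the arm or the gripper's body presses on something with over 40 N, if the wrist force passes 120 N, or if a joint passes its speed limit or range.

## Working session

There is one attempt and no reset: what is moved stays moved. The work goes in short steps, Python scripts to look and compute and a tool call to move; the robot and the scene stay as the last step left them, time stands still between calls to the robot, and variables do not carry over. Pictures are saved under pics/ and viewed, at most 14 in all, crops included, and the job is handed in when it is done.

Besides the shell and the picture viewer there is one more tool, called after "Emit:" as name(argument=value, ...) on one line, values as JSON. step_arm: Moves the arm, as the interface text tells. Its arguments: {"type":"object","properties":{"deltas":{"type":"array"},"newtons":{"type":"number"}},"required":["deltas"]}

```bash
mkdir -p pics; cat > h.py <<'E'
import numpy as np, cv2
from scipy.spatial.transform import Rotation as R
from station import ctrl
def rot(a):
    a=np.array(a,float)
    return a if a.shape==(3,3) else R.from_quat(a[[1,2,3,0]]).as_matrix()
def cam(n,save=None):
    c=ctrl.read_camera(n)
    if save: cv2.imwrite('pics/'+save,c['frame'][:,:,::-1])
    return c
def ray(c,u,v):
    K=np.array(c['mtx']); d=np.linalg.solve(K,[u,v,1.0]); d=np.array([d[0],-d[1],-d[2]])
    return np.array(c['origin']),rot(c['attitude'])@d
def onz(c,u,v,z):
    o,d=ray(c,u,v); return o+d*(z-o[2])/d[2]
def proj(c,p):
    q=rot(c['attitude']).T@(np.array(p)-np.array(c['origin'])); q=np.array([q[0],-q[1],-q[2]])
    w=np.array(c['mtx'])@q; return w[:2]/w[2]
E
python3 - <<'E'
from h import *
for n in('top','side'):
    c=cam(n,n+'0.png'); print(n,{k:np.round(v,3).tolist() for k,v in c.items() if k!='frame'}, c.keys())
print(ctrl.get_obs())
E
```

```text
top {'mtx': [[434.322, 0.0, 317.26], [0.0, 434.322, 238.852], [0.0, 0.0, 1.0]], 'origin': [0.51, 0.104, 0.975], 'attitude': [-0.702, -0.034, 0.038, 0.711]} dict_keys(['frame', 'mtx', 'origin', 'attitude'])
side {'mtx': [[519.785, 0.0, 323.561], [0.0, 519.785, 233.736], [0.0, 0.0, 1.0]], 'origin': [0.033, 0.991, 0.486], 'attitude': [-0.222, -0.167, 0.548, 0.789]} dict_keys(['frame', 'mtx', 'origin', 'attitude'])
{'t': 0.1, 'qpos': array([ 1.30499396e+00,  2.13315098e-01, -3.49682496e-02,  1.32348923e+00,
       -2.43633221e-05,  1.57079912e+00]), 'dq': array([ 0.00029268, -0.00208373,  0.00051006,  0.00017081,  0.0001977 ,
       -0.00056103]), 'joint_torque': array([ 1.32135901e-04, -6.87248325e+01,  4.87805021e+01,  1.22001866e-02,
       -7.93310028e-05,  1.42296747e-05]), 'ee_pos': array([0.1312769 , 0.48217518, 0.24957271]), 'tool_rot': array([-5.26069258e-05,  1.32511659e-01,  9.91181326e-01, -4.85436678e-04]), 'wrist_force': array([ 0.48168545, -0.68577278, -0.22278922]), 'moment': array([-0.0244256 , -0.03312384, -0.0001355 ]), 'grip_force': 0.0, 'finger_gap': 0.9972396312503999}
```

View pics/top0.png

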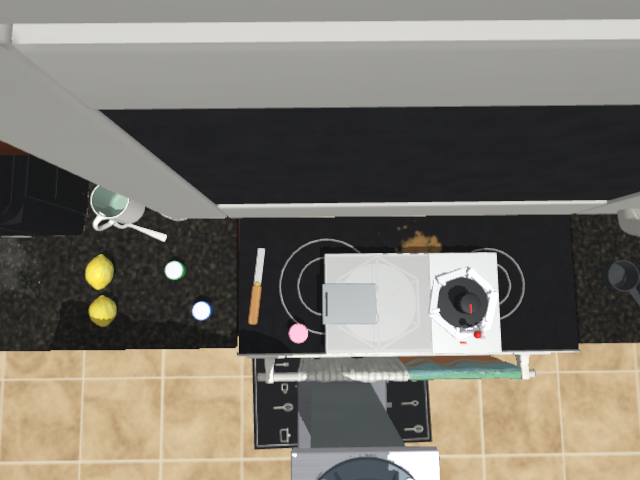

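View pics/side0.png

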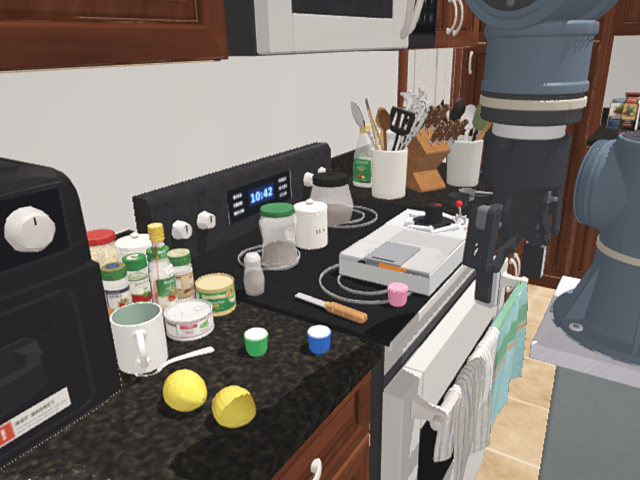

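The top view shows the magazine at (325–498, 253–355), its cover at (350,303), its knob at (464,302) and the red pawl ball at (478,335). The blade runs from its handle at (254,303) to its tip at (261,250).

- **Capsule candidates:** blue (202,311) is capsule_a and green (175,270) is capsule_b. Pink (299,333) is the decoy. The lemons and mug are not capsules, and I see no red capsule.

I'll check this choice in one close crop.

```bash
python3 - <<'E'
from h import *
im=cv2.imread('pics/top0.png')
cv2.imwrite('pics/crop1.png',cv2.resize(im[235:365,150:510],None,fx=2.2,fy=2.2,interpolation=cv2.INTER_CUBIC))
c=cam('top');s=cam('side')
def cen(f,lo,hi,roi):
    h=cv2.cvtColor(f,cv2.COLOR_RGB2HSV);m=cv2.inRange(h,np.array(lo),np.array(hi));k=np.zeros_like(m);x0,y0,x1,y1=roi;k[y0:y1,x0:x1]=m[y0:y1,x0:x1]
    n,l,st,ce=cv2.connectedComponentsWithStats(k)
    return [(st[i].tolist(),np.round(ce[i],1).tolist()) for i in range(1,n) if st[i][4]>8]
T=c['frame'];S=s['frame']
print('blue',cen(T,(100,120,60),(130,255,255),(150,240,235,340)),cen(S,(100,120,60),(130,255,255),(230,300,350,370)))
print('green',cen(T,(50,120,40),(90,255,255),(150,240,235,340)),cen(S,(50,120,40),(90,255,255),(230,320,350,370)))
print('lids',cen(T,(0,0,150),(179,60,255),(150,250,220,330)))
print('lidsS',cen(S,(0,0,150),(179,70,255),(235,315,340,350)))
print('redT',cen(T,(0,150,80),(8,255,255),(150,200,520,370)),'redS',cen(S,(0,170,80),(6,255,255),(430,180,480,230)), 'redS all', cen(S,(0,180,80),(5,255,255),(230,200,440,400)))
print('handle',cen(T,(8,120,80),(22,255,255),(235,230,275,340)))
print('bladesteel',cen(T,(0,0,120),(179,60,255),(240,230,275,300)))
print('yellow cap wood S',cen(S,(5,120,80),(22,255,255),(300,280,380,340)))
E
```

```text
blue [([196, 301, 17, 18, 51], [207.7, 307.2])] [([307, 331, 25, 24, 347], [318.9, 344.2])]
green [([177, 261, 9, 18, 46], [182.6, 269.6])] [([243, 333, 26, 24, 334], [256.0, 346.8])]
lids [([165, 261, 18, 18, 255], [173.3, 269.8]), ([192, 302, 18, 18, 257], [200.6, 310.4])]
lidsS [([308, 325, 23, 13, 233], [318.6, 330.9]), ([244, 327, 24, 14, 250], [255.2, 333.5])]
redT [([470, 304, 2, 9, 18], [470.5, 308.0]), ([474, 332, 7, 6, 36], [477.1, 334.4])] redS [([456, 200, 6, 6, 29], [458.7, 202.9])] redS all []
handle [([248, 283, 14, 42, 400], [254.4, 304.0])]
bladesteel [([254, 248, 11, 36, 269], [259.1, 264.8])]
yellow cap wood S [([325, 301, 43, 23, 493], [346.3, 311.9])]
```

View pics/crop1.png

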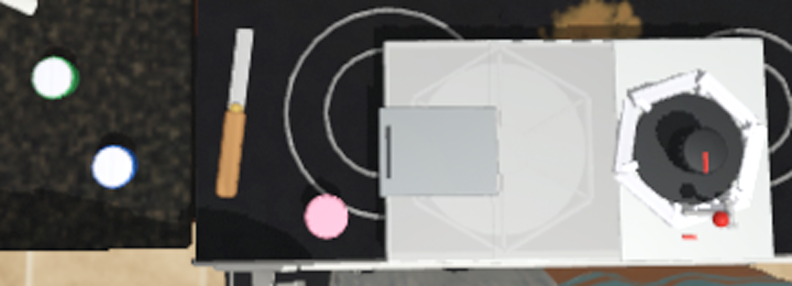

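The crop confirms it: blue capsule lid at (201,310) and green lid at (173,270) are on the counter, pink is a decoy on the hob. The cover spans (322.7–376.4, 283.6–323.6), the knob top is at (470.5,303) and the ball at (477,334).

```bash
python3 - <<'E'
from h import *
c=cam('top');s=cam('side')
def two(pt,ps):
    o1,d1=ray(c,*pt);o2,d2=ray(s,*ps);A=np.stack([d1,-d2],1);t=np.linalg.lstsq(A,o2-o1,rcond=None)[0]
    a,b=o1+d1*t[0],o2+d2*t[1];return np.round((a+b)/2,4),round(np.linalg.norm(a-b),4)
P=lambda u,v:(u/2.2+150-.27,v/2.2+235-.27)
r=lambda x:np.round(x,4)
for n,uv in dict(tl=(380,107),tr=(498,107),br=(498,195),bl=(380,196)).items(): print('cover',n,r(onz(c,*P(*uv),.0585)))
for n,uv in dict(tl=(384,41),tr=(763,38),br=(773,260),bl=(386,262)).items(): print('mag',n,r(onz(c,*P(*uv),.053)))
print('knob',r(onz(c,*P(705,150),.103)))
print('ball',r(onz(c,477.1,334.4,.111)),two((477.1,334.4),(458.7,202.9)))
for n,t,q in(('blue',(200.6,310.4),(318.6,330.9)),('green',(173.3,269.8),(255.2,333.5))): print(n,r(onz(c,*t,.029)),r(onz(s,*q,.029)),two(t,q))
print('handle',r(onz(c,254.4,304,.012)),'steel',r(onz(c,259.1,264.8,.009)),'tip',r(onz(c,261,248.5,.009)))
h=cv2.cvtColor(c['frame'],cv2.COLOR_RGB2HSV)
m=cv2.inRange(h,(8,120,80),(22,255,255));m[:,:245]=0;m[:,268:]=0;m[:240]=0;m[340:]=0
m2=cv2.inRange(h,(0,0,120),(179,60,255));m2[:,:245]=0;m2[:,268:]=0;m2[:245]=0;m2[290:]=0
m=cv2.bitwise_or(m,m2);v,u=np.nonzero(m);w=np.array([onz(c,a,b,.01)[:2] for a,b in zip(u,v)])
mu=w.mean(0);U=np.linalg.svd(w-mu)[2][0];U*=np.sign(U[0]);pr=(w-mu)@U
print('blade dir',U,np.degrees(np.arctan2(U[1],U[0])),'ends',r(mu+U*pr.min()),r(mu+U*pr.max()),pr.max()-pr.min())
E
```

```text
cover tl [0.5096 0.0882 0.0585]
cover tr [ 0.5082 -0.0246  0.0585]
cover br [ 0.4253 -0.0224  0.0585]
cover bl [0.4259 0.0893 0.0585]
mag tl [0.573  0.0833 0.053 ]
mag tr [ 0.5715 -0.2843  0.053 ]
mag br [ 0.3607 -0.2823  0.053 ]
mag bl [0.3638 0.0844 0.053 ]
knob [ 0.4672 -0.205   0.103 ]
ball [ 0.4063 -0.2128  0.111 ] (array([ 0.4074, -0.2115,  0.1134]), np.float64(0.0018))
blue [0.455  0.3506 0.029 ] [0.4573 0.3492 0.029 ] (array([0.4557, 0.3506, 0.0302]), np.float64(0.0013))
green [0.543 0.411 0.029] [0.5452 0.4103 0.029 ] (array([0.5435, 0.4111, 0.0299]), np.float64(0.0014))
handle [0.4664 0.2373 0.012 ] steel [0.5524 0.2275 0.009 ] tip [0.5886 0.2233 0.009 ]
blade dir [ 0.99304014 -0.11777641] -6.763789964878051 ends [0.4226 0.2428] [0.5903 0.2229] 0.1689379106964816
```

```bash
cat >> h.py <<'E'
def plan(*wps):
    """waypoints (x,y,z,yaw deg of tool y[,turn pitch about world axis rotvec]) -> slide/turn from the present pose"""
    o=ctrl.get_obs(); R0=rot(o['tool_rot']); p0=np.array(o['ee_pos']); 
    ty=R0[:,1]; print('t',round(o['t'],2),'p',np.round(p0,4),'yaw',round(np.degrees(np.arctan2(ty[1],ty[0])),2),'z',np.round(R0[:,2],3),'q6',round(o['qpos'][5],2),'gap',round(o['finger_gap'],3),'F',np.round(o['wrist_force'],1))
    for w in wps:
        a=np.radians(w[3]); y=np.array([np.cos(a),np.sin(a),0]); z=np.array([0,0,-1.]); T=np.stack([np.cross(y,z),y,z],1)
        if len(w)>4: T=R.from_rotvec(w[4]).as_matrix()@T
        s=R0.T@(np.array(w[:3])-p0); r=R.from_matrix(R0.T@T).as_rotvec()
        print('slide',np.round(s,4).tolist(),'turn',np.round(r,4).tolist(),'rows',round(max(np.linalg.norm(s)/.0625,np.linalg.norm(r)/.187),1))
E
python3 -c "
from h import *
plan((.485,.2354,.12,83.2),(.485,.2354,.022,83.2))"
```

```text
t 0.3 p [0.1313 0.4823 0.2498] yaw 74.77 z [-0. -0. -1.] q6 1.57 gap 1.002 F [ 0.3 -0.   0.3]
slide [-0.4061, -0.1453, 0.1299] turn [-0.0004, -0.0, -0.1471] rows 7.2
slide [-0.4061, -0.1453, 0.2279] turn [-0.0004, -0.0, -0.1471] rows 7.8
```

Careful with the scale: shifts go in shares of 800 mm and turns go in shares of pi rad. That gives: -0.406 m / 0.8 = -0.5075, 0.2275 m / 0.8 = 0.2844, -0.147 rad / 3.1416 = -0.0468.

Emit:
step_arm(deltas=[{"turn": [0,0,-0.0468],"slide": [-0.5075,-0.1813,0.1],"fingers": 0.6},{"turn": [0,0,-0.0468],"slide": [-0.5075,-0.1813,0.1],"fingers": 0.6},{"turn": [0,0,-0.0468],"slide": [-0.5075,-0.1813,0.1],"fingers": 0.6},{"turn": [0,0,-0.0468],"slide": [-0.5075,-0.1813,0.1],"fingers": 0.6},{"turn": [0,0,-0.0468],"slide": [-0.5075,-0.1813,0.125],"fingers": 0.6},{"turn": [0,0,-0.0468],"slide": [-0.5075,-0.1813,0.1625],"fingers": 0.6},{"turn": [0,0,-0.0468],"slide": [-0.5075,-0.1813,0.1625],"fingers": 0.6},{"turn": [0,0,-0.0468],"slide": [-0.5075,-0.1813,0.1625],"fingers": 0.6},{"turn": [0,0,-0.0468],"slide": [-0.5075,-0.1813,0.225],"fingers": 0.6},{"turn": [0,0,-0.0468],"slide": [-0.5075,-0.1813,0.2625],"fingers": 0.6},{"turn": [0,0,-0.0468],"slide": [-0.5075,-0.1813,0.2825],"fingers": 0.6},{"turn": [0,0,-0.0468],"slide": [-0.5075,-0.1813,0.2844],"fingers": 0.6},{"turn": [0,0,-0.0468],"slide": [-0.5075,-0.1813,0.2844],"fingers": 0.6}], newtons=80)

```text
t: 1.92
ee_pos: [0.4856, 0.2364, 0.0237]
tool_rot: [0.001, 0.059, 0.998, 0.0]
wrist_force: [0.2, -0.1, 0.4]
finger_gap: 0.603
grip_force: 0.0
```

Scaled: -0.1 m / 0.8 = -0.125, -0.04 m / 0.8 = -0.05.

Emit:
step_arm(deltas=[{"turn": [0,0,0],"slide": [0,0,0],"fingers": 0.0},{"turn": [0,0,0],"slide": [0,0,0],"fingers": 0.0},{"turn": [0,0,0],"slide": [0,0,0],"fingers": 0.0},{"turn": [0,0,0],"slide": [0,0,0],"fingers": 0.0},{"turn": [0,0,0],"slide": [0,0,0],"fingers": 0.0},{"turn": [0,0,0],"slide": [0,0,-0.05],"fingers": 0.0},{"turn": [0,0,0],"slide": [0,0,-0.125],"fingers": 0.0},{"turn": [0,0,0],"slide": [0,0,-0.125],"fingers": 0.0}])

```text
t: 2.92
ee_pos: [0.4874, 0.237, 0.1272]
tool_rot: [0.003, 0.059, 0.998, 0.002]
wrist_force: [0.5, 1.8, -1.1]
finger_gap: 0.209
grip_force: 78.9
```

```bash
python3 -c "
from h import *
plan((.4676,.22,.13,0),(.4676,.205,.062,0))
cam('side','s1.png')
im=cv2.imread('pics/s1.png');cv2.imwrite('pics/s1c.png',cv2.resize(im[120:350,220:520],None,fx=2.5,fy=2.5))"
```

```text
t 2.92 p [0.4874 0.237  0.1272] yaw 83.19 z [ 0.007  0.003 -1.   ] q6 0.57 gap 0.209 F [ 0.5  1.8 -1.1]
slide [0.0176, -0.0192, -0.003] turn [0.008, 0.0023, 1.4519] rows 7.8
slide [0.0163, -0.0344, 0.0649] turn [0.008, 0.0023, 1.4519] rows 7.8
```

View pics/s1c.png

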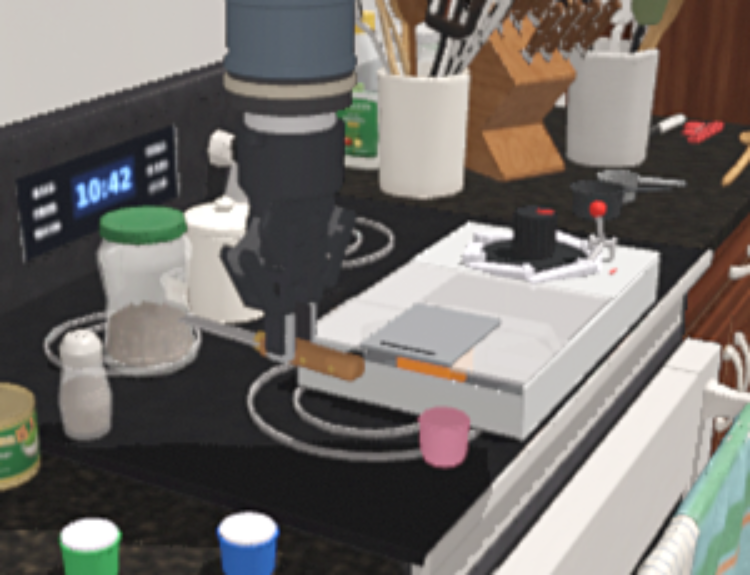

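The blade is held by its handle and sits roughly level. Next I turn it to point at the slot and bring the tip in front of it.

Scaled: 0.065 m / 0.8 = 0.0813, 0.035 m / 0.8 = 0.0438, 1.452 rad / 3.1416 = 0.4622.

Emit:
step_arm(deltas=[{"turn": [0.0025,0.0006,0.4622],"slide": [0.022,-0.0238,-0.0038],"fingers": 0.0},{"turn": [0.0025,0.0006,0.4622],"slide": [0.022,-0.0238,-0.0038],"fingers": 0.0},{"turn": [0.0025,0.0006,0.4622],"slide": [0.022,-0.0238,-0.0038],"fingers": 0.0},{"turn": [0.0025,0.0006,0.4622],"slide": [0.022,-0.0238,-0.0038],"fingers": 0.0},{"turn": [0.0025,0.0006,0.4622],"slide": [0.022,-0.0238,-0.0038],"fingers": 0.0},{"turn": [0.0025,0.0006,0.4622],"slide": [0.022,-0.0238,-0.0038],"fingers": 0.0},{"turn": [0.0025,0.0006,0.4622],"slide": [0.022,-0.0238,-0.0038],"fingers": 0.0},{"turn": [0.0025,0.0006,0.4622],"slide": [0.022,-0.0238,-0.0038],"fingers": 0.0},{"turn": [0.0025,0.0006,0.4622],"slide": [0.022,-0.0238,-0.0038],"fingers": 0.0},{"turn": [0.0025,0.0006,0.4622],"slide": [0.021,-0.0338,0.0438],"fingers": 0.0},{"turn": [0.0025,0.0006,0.4622],"slide": [0.0204,-0.0338,0.0813],"fingers": 0.0},{"turn": [0.0025,0.0006,0.4622],"slide": [0.0204,-0.0338,0.0813],"fingers": 0.0}])

```text
t: 4.47
ee_pos: [0.4639, 0.2102, 0.0555]
tool_rot: [-0.002, 0.706, 0.708, -0.006]
wrist_force: [0.4, 0.6, -0.7]
finger_gap: 0.206
grip_force: 78.9
```

```bash
python3 -c "
from h import *
plan((.4676,.17,.062,0))
s=cam('side','s2.png')
o=ctrl.get_obs();p=o['ee_pos'];print(proj(s,[p[0],p[1]-.105,p[2]-.014]),'slot', [np.round(proj(s,[x,.085,z]),1).tolist() for x in(.43,.4676,.505) for z in(.039,.0525)])
im=cv2.imread('pics/s2.png');cv2.imwrite('pics/s2c.png',cv2.resize(im[210:310,320:470],None,fx=5,fy=5))"
```

```text
t 4.47 p [0.4639 0.2102 0.0555] yaw 0.16 z [-0.011 -0.005 -1.   ] q6 1.99 gap 0.206 F [ 0.4  0.6 -0.7]
slide [-0.0402, 0.0035, -0.0063] turn [-0.0107, 0.0053, 0.0028] rows 0.7
[379.18394103 270.86263445] slot [[398.9, 272.5], [399.1, 266.5], [382.4, 268.9], [382.5, 262.9], [366.6, 265.3], [366.6, 259.5]]
```

View pics/s2c.png

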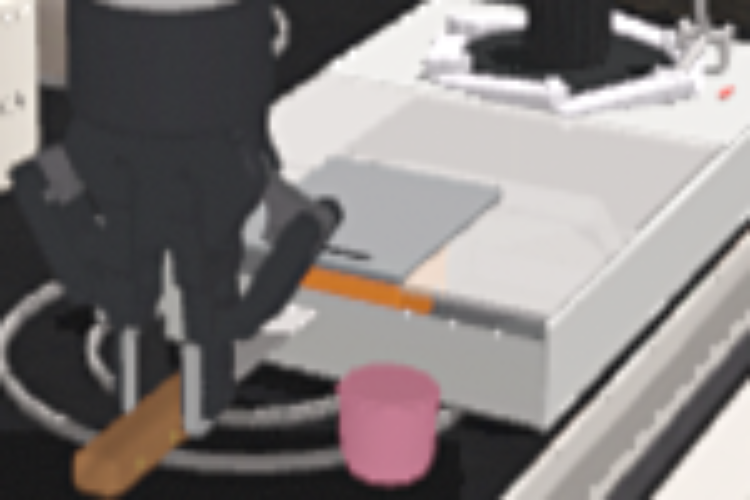

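```bash
python3 -c "
from h import *
s=cam('side');t=cam('top')
def ony(c,u,v,y):
    o,d=ray(c,u,v);return np.round(o+d*(y-o[1])/d[1],4)
print('tip at y.105',[ony(s,u,v,.105).tolist() for u,v in((382.5,272.5),(380,275),(382.5,274))])
print('handle rear end',ony(s,320+87/5,210+472/5,.2732))
im=s['frame'][262:284,364:388].astype(int)
print(im.sum(2)//3)
print('top proj tip',proj(t,[.464,.105,.0415]))
cv2.imwrite('pics/t2c.png',cv2.resize(t['frame'][230:380,230:400,::-1],None,fx=4,fy=4))"
```

```text
tip at y.105 [[0.4576, 0.105, 0.0408], [0.4632, 0.105, 0.0339], [0.4575, 0.105, 0.0374]]
handle rear end [0.4654 0.2732 0.0423]
[[ 50  49  51  82 102 103 101  76  54  52  53  54  53  55  53  48  46  67
  110 127 131 138 146 159]
 [ 49  48  50  88 102 102  86  60  52  53  54  54  54  53  49  44  54 104
  122 118 113 114 117 123]
 [ 51  51  54 110 118  97  65  52  54  54  53  53  55  51  45  45  78 120
  124 122 123 126 120 119]
 [ 52  49  60 140 165 103  57  51  53  54  54  54  54  48  43  64 114 123
  122 122 122 123 121 122]
 [ 52  49  58 129 155  85  51  53  54  52  54  54  51  44  55 107 126 123
  120 120 119 120 121 120]
 [ 55  51  56 113 101  59  51  53  54  54  54  52  47  47  88 155 149 135
  128 127 123 123 120 119]
 [ 51  49  48  74  58  51  52  53  53  55  53  49  45  60 130 166 163 162
  161 160 147 141 131 124]
 [ 46  47  47  53  52  54  52  54  53  53  50  45  54 117 158 165 162 163
  164 164 161 162 161 159]
 [ 47  50  49  54  54  53  53  54  54  51  43  48 116 199 184 178 167 164
  162 163 164 165 165 165]
 [ 52  53  53  54  54  54  53  53  51  42  37  78 185 223 217 2
[... 591 characters left out ...]
5 140 158 162 161 162 162
  163 163 163 163 163 162]
 [ 48  54 109 129 126 133 133 131 130 133 142 148 157 163 163 163 162 163
  163 163 163 163 162 163]
 [ 48  56 113 133 133 133 132 130 136 148 160 161 164 163 163 163 162 163
  163 163 162 163 163 163]
 [ 50  54 114 133 131 131 133 136 147 163 167 166 164 164 163 163 163 163
  163 163 163 164 163 163]
 [ 48  54 114 132 133 136 137 108 140 152 168 168 167 167 166 166 164 164
  163 163 163 162 163 163]
 [ 47  54 114 135 137 140  99  55  80  86 104 116 149 168 169 167 166 167
  166 165 165 164 163 163]
 [ 48  55 117 139 125  91  44  19  26  28  32  47  84 104 105 114 132 167
  169 167 168 166 166 165]]
top proj tip [314.71007489 304.99584706]
```

View pics/t2c.png

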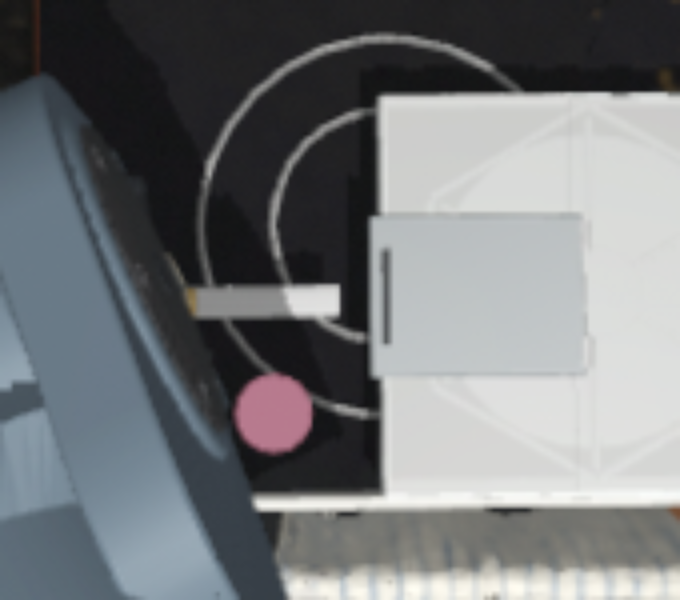

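The top view shows the tip at (315,305), lined up with the middle of the cover. In the side view the tip is about 2.6 px low, which is a slight droop. I'll level it, raise it and measure again.

```bash
python3 -c "
from h import *
plan((.4676,.210,.0615,0,[-.05,0,0]))"
```

```text
t 4.62 p [0.4661 0.2113 0.0586] yaw 0.08 z [-0.006 -0.003 -1.   ] q6 2.0 gap 0.206 F [ 0.1  0.2 -0.6]
slide [-0.0013, 0.0014, -0.0029] turn [-0.0056, -0.047, 0.0016] rows 0.3
```

Scaled: -0.05 rad / 3.1416 = -0.0159.

Emit:
step_arm(deltas=[{"turn": [0,-0.0159,0],"slide": [0,0,0],"fingers": 0},{"turn": [0,-0.0159,0],"slide": [0,0,0],"fingers": 0},{"turn": [0,-0.0159,0],"slide": [0,0,0],"fingers": 0}])

```text
t: 5.0
ee_pos: [0.4659, 0.2113, 0.0581]
tool_rot: [0.016, 0.707, 0.707, -0.021]
wrist_force: [0.1, -0.2, -0.7]
finger_gap: 0.203
grip_force: 78.9
```

```bash
cat > tip.py <<'E'
from h import *
plan()
s=cam('side');o=ctrl.get_obs();p=np.array(o['ee_pos'])
print('pred tip',proj(s,[p[0],p[1]-.105,p[2]-.014]))
g=s['frame'].astype(int).sum(2)//3
print(g[258:280,368:392])
E
python3 tip.py
```

```text
t 5.0 p [0.4659 0.2113 0.0581] yaw 0.03 z [-0.006 -0.052 -0.999] q6 2.02 gap 0.203 F [ 0.1 -0.2 -0.7]
pred tip [378.69000614 270.4624408 ]
[[153 164 164 132  87  56  52  53  53  54  54  52  52  65  64 113 165 182
  182 181 181 180 180 180]
 [119 126 132 123  71  51  53  54  54  54  54  51  53  63  75  86 100 115
  122 127 158 163 179 181]
 [100 104 108  88  56  51  52  54  53  53  54  49  62  95 171 172 142 135
   94  80  97  98 112 124]
 [101 102  94  63  52  53  53  55  54  54  52  47  57 104 158 166 163 171
  168 169 166 139 109  82]
 [103 102  76  54  53  54  55  54  55  53  47  46  72 110 125 126 129 138
  146 160 167 169 168 167]
 [102  86  60  52  52  53  55  54  53  48  43  64 118 129 123 116 113 114
  116 124 127 134 141 151]
 [106  66  53  53  54  53  53  54  51  45  54 101 123 124 123 121 124 126
  120 119 114 113 115 119]
 [106  56  51  53  54  53  54  53  46  42  66 116 123 122 121 122 122 122
  120 121 123 124 126 121]
 [ 84  51  52  52  54  54  55  49  42  53  85 124 123 119 119 119 120 121
  120 122 122 121 122 121]
 [ 58  51  53  54  53  54  51  42  61 132 148 167 15
[... 561 characters left out ...]
53  48  61 146 213 229 225 225 197 169 161 161 163 163 163 163 163
  163 163 163 163 163 163]
 [ 52  49  55  86 137 174 207 179 192 169 161 162 163 163 163 163 163 163
  163 163 163 163 164 163]
 [ 48  56 104 123 131 133 158 144 164 162 161 162 163 163 163 163 163 163
  163 163 163 163 162 163]
 [ 54  89 128 134 131 133 144 156 162 162 162 163 163 163 162 162 163 163
  163 163 163 163 162 164]
 [ 92 124 134 134 141 138 158 163 163 163 163 163 163 163 163 163 163 163
  163 163 163 163 163 163]
 [126 133 134 137 143 156 163 164 164 163 163 163 163 163 163 163 163 163
  163 163 163 163 163 162]
 [133 135 142 151 160 164 165 164 163 163 163 162 163 163 163 163 163 163
  163 163 163 163 163 163]]
```

Scaled: -0.041 m / 0.8 = -0.0513, -0.0055 m / 0.8 = -0.0069.

Emit:
step_arm(deltas=[{"turn": [0,0,0],"slide": [0,0.0013,-0.0069],"fingers": 0},{"turn": [0,0,0],"slide": [0,0.0013,-0.0069],"fingers": 0},{"turn": [0,0,0],"slide": [-0.015,0.0013,-0.0063],"fingers": 0},{"turn": [0,0,0],"slide": [-0.03,0.0013,-0.0054],"fingers": 0},{"turn": [0,0,0],"slide": [-0.0425,0.0013,-0.0048],"fingers": 0},{"turn": [0,0,0],"slide": [-0.0513,0.0013,-0.0043],"fingers": 0},{"turn": [0,0,0],"slide": [-0.0513,0.0013,-0.0043],"fingers": 0},{"turn": [0,0,0],"slide": [-0.0513,0.0013,-0.0043],"fingers": 0}])

```text
t: 6.05
ee_pos: [0.4666, 0.1701, 0.063]
tool_rot: [0.017, 0.707, 0.707, -0.021]
wrist_force: [0.2, 1.1, 0.1]
finger_gap: 0.209
grip_force: 79.2
```

```bash
python3 -c "
from h import *
plan()
s=cam('side','s3.png');t=cam('top','t3.png')
a=cv2.resize(s['frame'][220:300,330:430,::-1],None,fx=4,fy=4);b=cv2.resize(t['frame'][260:340,280:380,::-1],None,fx=4,fy=4)
cv2.imwrite('pics/s3c.png',np.hstack([a,b]))"
```

```text
t 6.05 p [0.4666 0.1701 0.063 ] yaw -0.02 z [-0.007 -0.054 -0.999] q6 1.95 gap 0.209 F [0.2 1.1 0.1]
```

View pics/s3c.png

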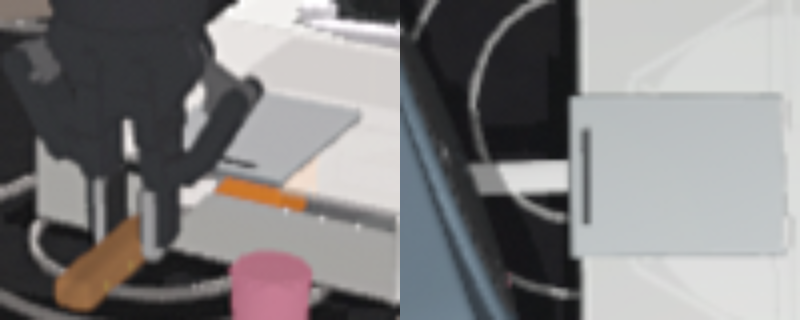

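The blade tip is inside the slot under the cover, in the middle of it. Now I lift it along the cover's arc.

Emit:
step_arm(deltas=[{"turn": [0,0,0],"slide": [-0.0013,0,-0.015],"fingers": 0},{"turn": [0,0,0],"slide": [-0.0055,0,-0.0323],"fingers": 0},{"turn": [0,0,0],"slide": [-0.0113,0,-0.045],"fingers": 0},{"turn": [0,0,0],"slide": [-0.0179,0,-0.0579],"fingers": 0},{"turn": [0,0,0],"slide": [-0.0263,0,-0.07],"fingers": 0},{"turn": [0,0,0],"slide": [-0.0366,0,-0.0819],"fingers": 0},{"turn": [0,0,0],"slide": [-0.0475,0,-0.0913],"fingers": 0},{"turn": [0,0,0],"slide": [-0.0603,0,-0.0981],"fingers": 0},{"turn": [0,0,0],"slide": [-0.0731,0,-0.1038],"fingers": 0},{"turn": [0,0,0],"slide": [-0.0875,0,-0.108],"fingers": 0},{"turn": [0,0,0],"slide": [-0.1013,0,-0.109],"fingers": 0},{"turn": [0,0,0],"slide": [-0.1163,0,-0.109],"fingers": 0},{"turn": [0,0,0],"slide": [-0.135,0,-0.106],"fingers": 0},{"turn": [0,0,0],"slide": [-0.1531,0,-0.1],"fingers": 0},{"turn": [0,0,0],"slide": [-0.1638,0,-0.095],"fingers": 0},{"turn": [0,0,0],"slide": [-0.1638,0,-0.095],"fingers": 0},{"turn": [0,0,0],"slide": [-0.1638,0,-0.095],"fingers": 0}])

```text
t: 8.28
ee_pos: [0.4671, 0.0433, 0.1458]
tool_rot: [0.017, 0.707, 0.707, -0.021]
wrist_force: [0.0, 0.1, -0.4]
finger_gap: 0.207
grip_force: 79.3
```

```bash
python3 -c "
from h import *
plan()
s=cam('side','s4.png');t=cam('top','t4.png')
a=cv2.resize(s['frame'][140:310,300:480,::-1],None,fx=2,fy=2);b=cv2.resize(t['frame'][200:370,220:400,::-1],None,fx=2,fy=2)
cv2.imwrite('pics/s4c.png',np.hstack([a,b]))"
```

```text
t 8.28 p [0.4671 0.0433 0.1458] yaw -0.01 z [-0.007 -0.054 -0.999] q6 1.7 gap 0.207 F [ 0.   0.1 -0.4]
```

View pics/s4c.png

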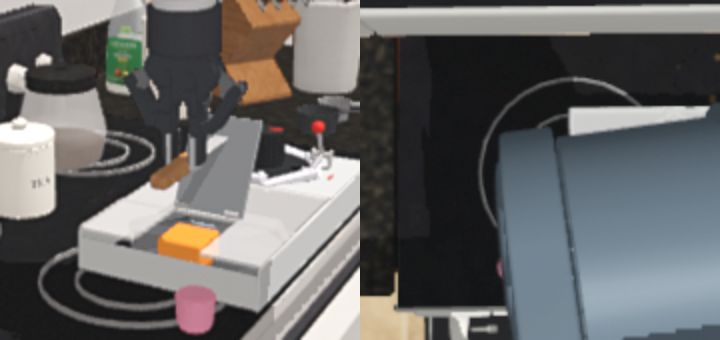

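The cover stands open past upright, and the window shows the orange blank. I'll back away and lay the blade flat on the hob.

Scaled: 0.173 m / 0.8 = 0.2163, 0.167 m / 0.8 = 0.2088.

Emit:
step_arm(deltas=[{"turn": [0,0,0],"slide": [0.075,0.0063,-0.005],"fingers": 0},{"turn": [0,0,0],"slide": [0.15,0.0188,-0.0075],"fingers": 0},{"turn": [0,0,0],"slide": [0.2088,0.025,-0.0063],"fingers": 0},{"turn": [0,0,0],"slide": [0.2113,0.025,0.05],"fingers": 0},{"turn": [0,0,0],"slide": [0.215,0.025,0.1125],"fingers": 0},{"turn": [0,0,0],"slide": [0.2163,0.025,0.1325],"fingers": 0},{"turn": [0,0,0],"slide": [0.2163,0.025,0.1388],"fingers": 0},{"turn": [0,0,0],"slide": [0.2163,0.025,0.1388],"fingers": 0},{"turn": [0,0,0],"slide": [0.2163,0.025,0.1388],"fingers": 0}])

```text
t: 9.5
ee_pos: [0.4874, 0.2106, 0.0272]
tool_rot: [0.017, 0.707, 0.707, -0.02]
wrist_force: [0.3, 0.0, -1.2]
finger_gap: 0.206
grip_force: 79.3
```

Scaled: -0.13 m / 0.8 = -0.1625, -0.11 m / 0.8 = -0.1375.

Emit:
step_arm(deltas=[{"turn": [0,0,0],"slide": [0,0,0.0038],"fingers": 0},{"turn": [0,0,0],"slide": [0,0,0.0038],"fingers": 0},{"turn": [0,0,0],"slide": [0,0,0.0038],"fingers": 0.35},{"turn": [0,0,0],"slide": [0,0,0.0038],"fingers": 0.6},{"turn": [0,0,0],"slide": [0,0,0.0038],"fingers": 0.6},{"turn": [0,0,0],"slide": [0,0,-0.0625],"fingers": 0.6},{"turn": [0,0,0],"slide": [0,0,-0.1375],"fingers": 0.6},{"turn": [0,0,0],"slide": [0,0,-0.1625],"fingers": 0.6}])

```text
t: 10.5
ee_pos: [0.4885, 0.2179, 0.1591]
tool_rot: [0.017, 0.707, 0.707, -0.019]
wrist_force: [0.9, 0.3, -0.7]
finger_gap: 0.595
grip_force: 0.0
```

```bash
python3 -c "
from h import *
plan((.4665,-.205,.15,120),(.4665,-.205,.088,120),(.4665,-.205,.088,56),(.4665,-.205,.088,-60))
s=cam('side','s5.png')
cv2.imwrite('pics/s5c.png',cv2.resize(s['frame'][170:330,290:490,::-1],None,fx=3,fy=3))"
```

```text
t 10.5 p [0.4885 0.2179 0.1591] yaw 0.0 z [-0.003 -0.052 -0.999] q6 2.02 gap 0.595 F [ 0.9  0.3 -0.7]
slide [-0.4219, -0.022, 0.0309] turn [-0.0555, 0.0285, -2.0937] rows 11.2
slide [-0.4187, -0.0219, 0.0929] turn [-0.0555, 0.0285, -2.0937] rows 11.2
slide [-0.4187, -0.0219, 0.0929] turn [-0.0275, 0.0462, -0.977] rows 6.9
slide [-0.4187, -0.0219, 0.0929] turn [0.0247, 0.0481, 1.0471] rows 6.9
```

View pics/s5c.png

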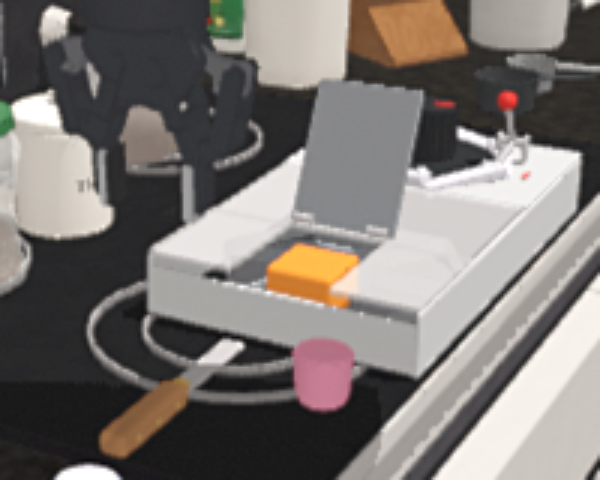

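```bash
python3 -c "
from h import *
plan((.4885,.2179,.225,122),(.4665,-.205,.225,122),(.4665,-.205,.13,122))"
```

```text
t 10.55 p [0.4888 0.2182 0.1601] yaw 0.01 z [-0.002 -0.051 -0.999] q6 2.02 gap 0.6 F [0.5 0.6 3.2]
slide [-0.0036, -0.0004, -0.0648] turn [-0.0553, 0.0284, -2.1286] rows 11.4
slide [-0.426, -0.0225, -0.0431] turn [-0.0553, 0.0284, -2.1286] rows 11.4
slide [-0.4211, -0.0223, 0.0517] turn [-0.0553, 0.0284, -2.1286] rows 11.4
```

Scaled: -0.426 m / 0.8 = -0.5325, -0.058 m / 0.8 = -0.0725, -2.128 rad / 3.1416 = -0.6774.

Emit:
step_arm(deltas=[{"turn": [-0.0175,0.0089,-0.6774],"slide": [-0.0038,0,-0.08],"fingers": 0.65},{"turn": [-0.0175,0.0089,-0.6774],"slide": [-0.0038,0,-0.08],"fingers": 0.65},{"turn": [-0.0175,0.0089,-0.6774],"slide": [-0.075,-0.0038,-0.0763],"fingers": 0.65},{"turn": [-0.0175,0.0089,-0.6774],"slide": [-0.15,-0.0075,-0.0725],"fingers": 0.65},{"turn": [-0.0175,0.0089,-0.6774],"slide": [-0.225,-0.0125,-0.0688],"fingers": 0.65},{"turn": [-0.0175,0.0089,-0.6774],"slide": [-0.3,-0.0163,-0.065],"fingers": 0.65},{"turn": [-0.0175,0.0089,-0.6774],"slide": [-0.375,-0.02,-0.0613],"fingers": 0.65},{"turn": [-0.0175,0.0089,-0.6774],"slide": [-0.45,-0.0238,-0.0575],"fingers": 0.65},{"turn": [-0.0175,0.0089,-0.6774],"slide": [-0.5325,-0.0275,-0.0538],"fingers": 0.65},{"turn": [-0.0175,0.0089,-0.6774],"slide": [-0.5325,-0.0275,-0.0538],"fingers": 0.65},{"turn": [-0.0175,0.0089,-0.6774],"slide": [-0.5325,-0.0275,-0.0538],"fingers": 0.65},{"turn": [-0.0175,0.0089,-0.6774],"slide": [-0.5325,-0.0275,-0.0538],"fingers": 0.65},{"turn": [-0.0175,0.0089,-0.6774],"slide": [-0.5325,-0.0275,-0.0538],"fingers": 0.65},{"turn": [-0.0175,0.0089,-0.6774],"slide": [-0.5288,-0.0275,0.0125],"fingers": 0.65},{"turn": [-0.0175,0.0089,-0.6774],"slide": [-0.5263,-0.0275,0.0625],"fingers": 0.65},{"turn": [-0.0175,0.0089,-0.6774],"slide": [-0.5263,-0.0275,0.0625],"fingers": 0.65},{"turn": [-0.0175,0.0089,-0.6774],"slide": [-0.5263,-0.0275,0.0625],"fingers": 0.65}])

```text
t: 12.68
ee_pos: [0.4657, -0.206, 0.1298]
tool_rot: [-0.002, -0.275, 0.962, -0.001]
wrist_force: [0.1, 0.1, 0.9]
finger_gap: 0.651
grip_force: 0.0
```

```bash
python3 -c "
from h import *
plan((.4665,-.205,.088,122),(.4665,-.205,.088,56))"
```

```text
t 12.68 p [ 0.4657 -0.206   0.1298] yaw 121.88 z [-0.004 -0.003 -1.   ] q6 -0.97 gap 0.651 F [0.1 0.1 0.9]
slide [-0.0014, 0.0005, 0.0418] turn [-0.001, -0.0048, -0.002] rows 0.7
slide [-0.0014, 0.0005, 0.0418] turn [-0.0037, -0.0037, 1.1499] rows 6.1
```

Lower onto the knob, grip lightly, turn clockwise 66°, release and rise.

Scaled: 0.042 m / 0.8 = 0.0525, -0.001 m / 0.8 = -0.0013, 1.15 rad / 3.1416 = 0.3661.

Emit:
step_arm(deltas=[{"turn": [0,0,0],"slide": [-0.0013,0,0.0525],"fingers": 0.65},{"turn": [0,0,0],"slide": [-0.0013,0,0.0525],"fingers": 0.65},{"turn": [0,0,0],"slide": [-0.0013,0,0.0525],"fingers": 0.2},{"turn": [0,0,0],"slide": [-0.0013,0,0.0525],"fingers": 0.2},{"turn": [0,0,0],"slide": [-0.0013,0,0.0525],"fingers": 0.2},{"turn": [0,0,0.0477],"slide": [-0.0013,0,0.0525],"fingers": 0.2},{"turn": [0,0,0.1019],"slide": [-0.0013,0,0.0525],"fingers": 0.2},{"turn": [0,0,0.1528],"slide": [-0.0013,0,0.0525],"fingers": 0.2},{"turn": [0,0,0.2069],"slide": [-0.0013,0,0.0525],"fingers": 0.2},{"turn": [0,0,0.261],"slide": [-0.0013,0,0.0525],"fingers": 0.2},{"turn": [0,0,0.3119],"slide": [-0.0013,0,0.0525],"fingers": 0.2},{"turn": [0,0,0.3661],"slide": [-0.0013,0,0.0525],"fingers": 0.2},{"turn": [0,0,0.3661],"slide": [-0.0013,0,0.0525],"fingers": 0.2},{"turn": [0,0,0.3661],"slide": [-0.0013,0,0.0525],"fingers": 0.2},{"turn": [0,0,0.3661],"slide": [-0.0013,0,0.0525],"fingers": 0.2}], newtons=40)

```text
t: 14.55
ee_pos: [0.4667, -0.2048, 0.0883]
tool_rot: [-0.001, 0.292, 0.957, -0.001]
wrist_force: [-2.3, 8.4, 11.8]
finger_gap: 0.483
grip_force: 41.5
```

Scaled: -0.14 m / 0.8 = -0.175, -0.12 m / 0.8 = -0.15.

Emit:
step_arm(deltas=[{"turn": [0,0,0],"slide": [0,0,0],"fingers": 0.65},{"turn": [0,0,0],"slide": [0,0,0],"fingers": 0.65},{"turn": [0,0,0],"slide": [0,0,0],"fingers": 0.65},{"turn": [0,0,0],"slide": [0,0,-0.075],"fingers": 0.65},{"turn": [0,0,0],"slide": [0,0,-0.15],"fingers": 0.65},{"turn": [0,0,0],"slide": [0,0,-0.175],"fingers": 0.65},{"turn": [0,0,0],"slide": [0,0,-0.175],"fingers": 0.65}])

```text
t: 15.42
ee_pos: [0.4672, -0.2054, 0.2277]
tool_rot: [-0.0, 0.292, 0.956, -0.002]
wrist_force: [-1.0, -0.6, -1.1]
finger_gap: 0.65
grip_force: 0.0
```

```bash
cat > caps.py <<'E'
from h import *
def caps(save=None):
    c=cam('top',save);s=cam('side',save and 's_'+save);out={}
    for n,lo,hi in(('blue',(100,120,60),(130,255,255)),('green',(50,120,40),(90,255,255))):
        h=cv2.cvtColor(s['frame'],cv2.COLOR_RGB2HSV);m=cv2.inRange(h,lo,hi)
        m[:290]=0 if n=='blue' else m[:290]*0; m[:310,:235]=0; m[:,360:]=0;m[:,:230]=0
        k,l,st,ce=cv2.connectedComponentsWithStats(m)
        if k>1:
            i=1+st[1:,4].argmax(); print(n,'side',st[i].tolist(),np.round(onz(s,*ce[i],.010),4))
    h=cv2.cvtColor(c['frame'],cv2.COLOR_RGB2HSV);m=cv2.inRange(h,(0,0,150),(179,60,255));m[:,:150]=0;m[:,238:]=0;m[:225]=0;m[345:]=0
    k,l,st,ce=cv2.connectedComponentsWithStats(m)
    for i in range(1,k):
        if st[i,4]>100: print('lid',st[i].tolist(),np.round(onz(c,*ce[i],.029),4))
if __name__=='__main__':
    caps('t6.png'); 
    plan((.455,.3506,.2,90),(.455,.3506,.023,90))
    t=cv2.imread('pics/t6.png');s=cv2.imread('pics/s_t6.png')
    cv2.imwrite('pics/v6.png',np.hstack([cv2.resize(t[230:360,300:510],(400,248)),cv2.resize(s[170:294,300:500],(400,248))]))
E
python3 caps.py
```

```text
blue side [307, 330, 25, 25, 353] [0.4512 0.3581 0.01  ]
green side [243, 333, 26, 24, 335] [0.538  0.4189 0.01  ]
lid [150, 230, 17, 12, 123] [0.6185 0.4458 0.029 ]
lid [165, 261, 18, 18, 255] [0.543  0.4109 0.029 ]
lid [192, 302, 18, 18, 258] [0.455  0.3506 0.029 ]
t 15.53 p [ 0.4661 -0.2049  0.2255] yaw 56.06 z [-0.006 -0.002 -1.   ] q6 0.18 gap 0.649 F [-0.1  0.7 -0.2]
slide [0.3193, 0.4548, 0.0241] turn [-0.0041, -0.0048, -0.5923] rows 8.9
slide [0.3187, 0.4557, 0.2011] turn [-0.0041, -0.0048, -0.5923] rows 9.5
```

View pics/v6.png

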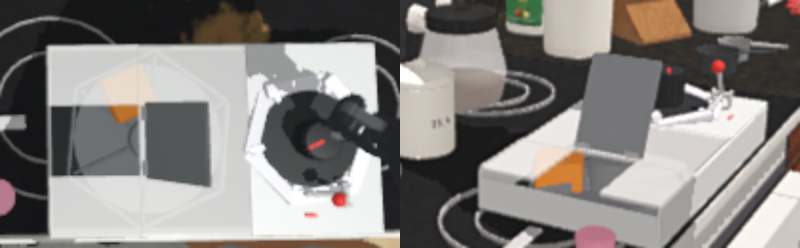

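The rotor has turned one step: the orange blank is out of the window and an empty bay shows, with the ball still at the engaged side. Both capsules are where they were. Fetch the blue one.

Scaled: 0.455 m / 0.8 = 0.5688, 0.319 m / 0.8 = 0.3988, -0.592 rad / 3.1416 = -0.1884.

Emit:
step_arm(deltas=[{"turn": [-0.0013,-0.0016,-0.1884],"slide": [0.3988,0.5688,0.025],"fingers": 0.75},{"turn": [-0.0013,-0.0016,-0.1884],"slide": [0.3988,0.5688,0.025],"fingers": 0.75},{"turn": [-0.0013,-0.0016,-0.1884],"slide": [0.3988,0.5688,0.025],"fingers": 0.75},{"turn": [-0.0013,-0.0016,-0.1884],"slide": [0.3988,0.5688,0.025],"fingers": 0.75},{"turn": [-0.0013,-0.0016,-0.1884],"slide": [0.3988,0.5688,0.025],"fingers": 0.75},{"turn": [-0.0013,-0.0016,-0.1884],"slide": [0.3988,0.5688,0.025],"fingers": 0.75},{"turn": [-0.0013,-0.0016,-0.1884],"slide": [0.3988,0.5688,0.025],"fingers": 0.75},{"turn": [-0.0013,-0.0016,-0.1884],"slide": [0.3988,0.5688,0.025],"fingers": 0.75},{"turn": [-0.0013,-0.0016,-0.1884],"slide": [0.3988,0.5688,0.025],"fingers": 0.75},{"turn": [-0.0013,-0.0016,-0.1884],"slide": [0.3988,0.5688,0.1],"fingers": 0.75},{"turn": [-0.0013,-0.0016,-0.1884],"slide": [0.3988,0.5688,0.1625],"fingers": 0.75},{"turn": [-0.0013,-0.0016,-0.1884],"slide": [0.3988,0.5688,0.1625],"fingers": 0.75},{"turn": [-0.0013,-0.0016,-0.1884],"slide": [0.3988,0.5688,0.1625],"fingers": 0.75}], newtons=25)

```text
t: 17.15
ee_pos: [0.4555, 0.3504, 0.0961]
tool_rot: [0.001, 0.0, 1.0, 0.0]
wrist_force: [0.8, 0.5, 1.6]
finger_gap: 0.751
grip_force: 0.0
```

```bash
python3 -c "
from h import *
from caps import caps
plan((.4555,.3506,.021,90)); caps()"
```

```text
t 17.15 p [0.4555 0.3504 0.0961] yaw 89.97 z [ 0.002  0.    -1.   ] q6 0.66 gap 0.751 F [0.8 0.5 1.6]
slide [0.0001, 0.0002, 0.0751] turn [0.0, 0.0016, -0.0005] rows 1.2
blue side [307, 332, 25, 23, 354] [0.4511 0.3586 0.01  ]
green side [243, 335, 25, 22, 335] [0.538  0.4192 0.01  ]
lid [166, 262, 16, 17, 222] [0.5429 0.4105 0.029 ]
```

Down, grip, and lift in one call.

Emit:
step_arm(deltas=[{"turn": [0,0,0],"slide": [0,0,0.0625],"fingers": 0.75},{"turn": [0,0,0],"slide": [0,0,0.0913],"fingers": 0.75},{"turn": [0,0,0],"slide": [0,0,0.0938],"fingers": 0.75},{"turn": [0,0,0],"slide": [0,0,0.0938],"fingers": 0.75},{"turn": [0,0,0],"slide": [0,0,0.0938],"fingers": 0.1},{"turn": [0,0,0],"slide": [0,0,0.0938],"fingers": 0.1},{"turn": [0,0,0],"slide": [0,0,0.0938],"fingers": 0.1},{"turn": [0,0,0],"slide": [0,0,0.0938],"fingers": 0.1},{"turn": [0,0,0],"slide": [0,0,0.0375],"fingers": 0.1},{"turn": [0,0,0],"slide": [0,0,-0.0375],"fingers": 0.1},{"turn": [0,0,0],"slide": [0,0,-0.0625],"fingers": 0.1},{"turn": [0,0,0],"slide": [0,0,-0.0625],"fingers": 0.1}])

```text
t: 18.75
ee_pos: [0.4559, 0.351, 0.147]
tool_rot: [0.002, 0.0, 1.0, 0.001]
wrist_force: [0.8, -0.1, 0.1]
finger_gap: 0.453
grip_force: 25.6
```

```bash
python3 -c "
from h import *
plan((.4677,.025,.146,90),(.4677,.025,.040,90))"
```

```text
t 18.75 p [0.4559 0.351  0.147 ] yaw 89.99 z [ 0.004  0.002 -1.   ] q6 0.66 gap 0.453 F [ 0.8 -0.1  0.1]
slide [-0.0118, -0.3259, 0.0004] turn [0.0019, 0.0041, -0.0002] rows 5.2
slide [-0.0114, -0.3261, 0.1064] turn [0.0019, 0.0041, -0.0002] rows 5.5
```

Scaled: -0.323 m / 0.8 = -0.4038, -0.06 m / 0.8 = -0.075, 0.004 rad / 3.1416 = 0.0013.

Emit:
step_arm(deltas=[{"turn": [0.0006,0.0013,0],"slide": [-0.0025,-0.075,0],"fingers": 0.1},{"turn": [0.0006,0.0013,0],"slide": [-0.005,-0.15,0],"fingers": 0.1},{"turn": [0.0006,0.0013,0],"slide": [-0.0075,-0.225,0],"fingers": 0.1},{"turn": [0.0006,0.0013,0],"slide": [-0.0113,-0.3,0],"fingers": 0.1},{"turn": [0.0006,0.0013,0],"slide": [-0.0144,-0.375,0],"fingers": 0.1},{"turn": [0.0006,0.0013,0],"slide": [-0.0144,-0.4038,0],"fingers": 0.1},{"turn": [0.0006,0.0013,0],"slide": [-0.0144,-0.4038,0],"fingers": 0.1},{"turn": [0.0006,0.0013,0],"slide": [-0.0144,-0.4038,0.0375],"fingers": 0.1},{"turn": [0.0006,0.0013,0],"slide": [-0.0144,-0.4038,0.0875],"fingers": 0.1},{"turn": [0.0006,0.0013,0],"slide": [-0.0144,-0.4038,0.1188],"fingers": 0.1},{"turn": [0.0006,0.0013,0],"slide": [-0.0144,-0.4038,0.1313],"fingers": 0.1},{"turn": [0.0006,0.0013,0],"slide": [-0.0144,-0.4038,0.1356],"fingers": 0.1},{"turn": [0.0006,0.0013,0],"slide": [-0.0144,-0.4038,0.1356],"fingers": 0.1},{"turn": [0.0006,0.0013,0],"slide": [-0.0144,-0.4038,0.1356],"fingers": 0.1}])

```text
t: 20.5
ee_pos: [0.4672, 0.0275, 0.0372]
tool_rot: [-0.001, -0.0, 1.0, -0.001]
wrist_force: [0.7, 1.6, 2.5]
finger_gap: 0.448
grip_force: 26.7
```

Scaled: -0.19 m / 0.8 = -0.2375, -0.14 m / 0.8 = -0.175.

Emit:
step_arm(deltas=[{"turn": [0,0,0],"slide": [0,0,0.0006],"fingers": 0.5},{"turn": [0,0,0],"slide": [0,0,0.0006],"fingers": 0.54},{"turn": [0,0,0],"slide": [0,0,0.0006],"fingers": 0.54},{"turn": [0,0,0],"slide": [0,0,0.0006],"fingers": 0.54},{"turn": [0,0,0],"slide": [0,0,-0.0375],"fingers": 0.54},{"turn": [0,0,0],"slide": [0,0,-0.1],"fingers": 0.54},{"turn": [0,0,0],"slide": [0,0,-0.175],"fingers": 0.65},{"turn": [0,0,0],"slide": [0,0,-0.2375],"fingers": 0.65},{"turn": [0,0,0],"slide": [0,0,-0.2375],"fingers": 0.65}])

```text
t: 21.62
ee_pos: [0.4686, 0.0277, 0.2298]
tool_rot: [0.001, 0.0, 1.0, -0.001]
wrist_force: [-0.2, -0.4, -1.2]
finger_gap: 0.652
grip_force: 0.0
```

```bash
python3 -c "
from h import *
s=cam('side','s7.png')
plan((.4665,-.205,.228,122),(.4665,-.205,.088,122))
h=cv2.cvtColor(s['frame'],cv2.COLOR_RGB2HSV)
m=cv2.inRange(h,(100,120,60),(130,255,255));m[:200]=0;m[:,:340]=0;m[300:]=0
print(np.bincount(m.ravel()>0), cv2.boundingRect(cv2.findNonZero(m)) if m.any() else None, 'pred lid',proj(s,[.4675,.0275,.044]),'body',proj(s,[.4675,.0275,.026]))
cv2.imwrite('pics/s7c.png',cv2.resize(s['frame'][190:280,330:460,::-1],None,fx=5,fy=5))"
```

```text
t 21.68 p [0.4678 0.0276 0.2276] yaw 89.98 z [-0.001 -0.003 -1.   ] q6 0.06 gap 0.65 F [-1.1 -0.  -0.5]
slide [0.0012, -0.2326, 0.0001] turn [-0.0023, -0.0013, -0.5588] rows 3.7
slide [0.0011, -0.2323, 0.1401] turn [-0.0023, -0.0013, -0.5588] rows 4.3
[307075    125] (385, 260, 19, 12) pred lid [394.16018857 257.4116571 ] body [393.94004315 264.98197151]
```

View pics/s7c.png

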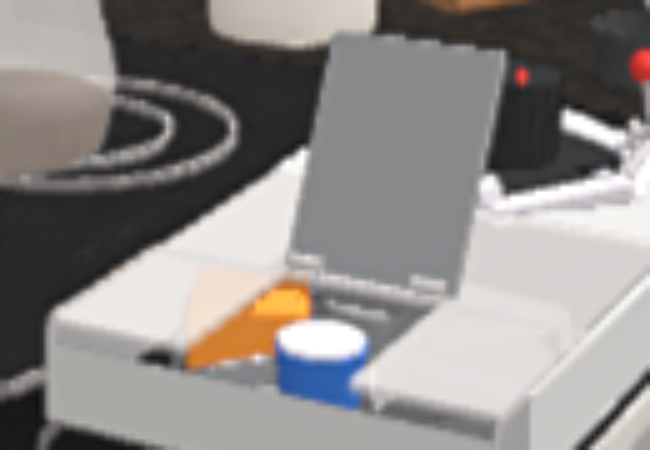

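The blue capsule stands upright in bay 1. Back to the knob for step 2.

Scaled: -0.232 m / 0.8 = -0.29, -0.18 m / 0.8 = -0.225, -0.559 rad / 3.1416 = -0.1779.

Emit:
step_arm(deltas=[{"turn": [-0.0006,-0.0003,-0.1779],"slide": [0.0013,-0.075,0],"fingers": 0.65},{"turn": [-0.0006,-0.0003,-0.1779],"slide": [0.0013,-0.15,0],"fingers": 0.65},{"turn": [-0.0006,-0.0003,-0.1779],"slide": [0.0013,-0.225,0],"fingers": 0.65},{"turn": [-0.0006,-0.0003,-0.1779],"slide": [0.0013,-0.29,0],"fingers": 0.65},{"turn": [-0.0006,-0.0003,-0.1779],"slide": [0.0013,-0.29,0],"fingers": 0.65},{"turn": [-0.0006,-0.0003,-0.1779],"slide": [0.0013,-0.29,0.0375],"fingers": 0.65},{"turn": [-0.0006,-0.0003,-0.1779],"slide": [0.0013,-0.29,0.1],"fingers": 0.65},{"turn": [-0.0006,-0.0003,-0.1779],"slide": [0.0013,-0.29,0.15],"fingers": 0.65},{"turn": [-0.0006,-0.0003,-0.1779],"slide": [0.0013,-0.29,0.1738],"fingers": 0.65},{"turn": [-0.0006,-0.0003,-0.1779],"slide": [0.0013,-0.29,0.1738],"fingers": 0.65},{"turn": [-0.0006,-0.0003,-0.1779],"slide": [0.0013,-0.29,0.1738],"fingers": 0.65}], newtons=40)

```text
t: 23.05
ee_pos: [0.4658, -0.2044, 0.0885]
tool_rot: [-0.001, -0.276, 0.961, 0.0]
wrist_force: [0.7, -0.6, 0.1]
finger_gap: 0.649
grip_force: 0.0
```

Scaled: -0.14 m / 0.8 = -0.175, -0.12 m / 0.8 = -0.15, 1.075 rad / 3.1416 = 0.3422.

Emit:
step_arm(deltas=[{"turn": [0,0,0],"slide": [0,0,0],"fingers": 0.2},{"turn": [0,0,0],"slide": [0,0,0],"fingers": 0.2},{"turn": [0,0,0],"slide": [0,0,0],"fingers": 0.2},{"turn": [0,0,0.0477],"slide": [0,0,0],"fingers": 0.2},{"turn": [0,0,0.0955],"slide": [0,0,0],"fingers": 0.2},{"turn": [0,0,0.1432],"slide": [0,0,0],"fingers": 0.2},{"turn": [0,0,0.191],"slide": [0,0,0],"fingers": 0.2},{"turn": [0,0,0.2387],"slide": [0,0,0],"fingers": 0.2},{"turn": [0,0,0.2865],"slide": [0,0,0],"fingers": 0.2},{"turn": [0,0,0.3183],"slide": [0,0,0],"fingers": 0.2},{"turn": [0,0,0.3422],"slide": [0,0,0],"fingers": 0.2},{"turn": [0,0,0.3422],"slide": [0,0,0],"fingers": 0.2},{"turn": [0,0,0.3422],"slide": [0,0,0],"fingers": 0.2},{"turn": [0,0,0.3422],"slide": [0,0,0],"fingers": 0.65},{"turn": [0,0,0.3422],"slide": [0,0,0],"fingers": 0.65},{"turn": [0,0,0.3422],"slide": [0,0,0],"fingers": 0.65},{"turn": [0,0,0.3422],"slide": [0,0,-0.075],"fingers": 0.65},{"turn": [0,0,0.3422],"slide": [0,0,-0.15],"fingers": 0.65},{"turn": [0,0,0.3422],"slide": [0,0,-0.175],"fingers": 0.65},{"turn": [0,0,0.3422],"slide": [0,0,-0.175],"fingers": 0.65}])

```text
t: 25.55
ee_pos: [0.4667, -0.205, 0.2294]
tool_rot: [0.0, 0.255, 0.967, -0.001]
wrist_force: [-0.1, -0.4, -0.5]
finger_gap: 0.651
grip_force: 0.0
```

```bash
sed -i "s/^    plan((.455.*/    plan((.543,.411,.2,90),(.543,.411,.096,90))/;s/t6.png/t8.png/g;s/v6/v8/" caps.py; python3 caps.py
```

```text
green side [243, 333, 26, 24, 334] [0.538  0.4189 0.01  ]
lid [150, 230, 17, 12, 123] [0.6185 0.4458 0.029 ]
lid [165, 261, 18, 18, 255] [0.543  0.4109 0.029 ]
t 25.65 p [ 0.4657 -0.2045  0.2271] yaw 60.42 z [-0.004  0.    -1.   ] q6 0.1 gap 0.648 F [-0.3  0.6 -0.1]
slide [0.2365, 0.5735, 0.0269] turn [-0.0008, -0.0036, -0.5162] rows 9.9
slide [0.2362, 0.5737, 0.1309] turn [-0.0008, -0.0036, -0.5162] rows 10.1
```

View pics/v8.png

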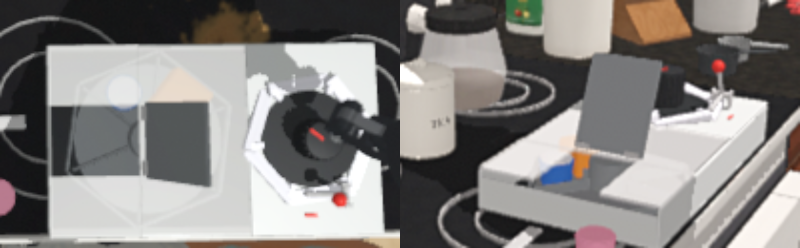

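The second step worked: the blue capsule has moved on under the clear top and an empty bay is at the window. Now fetch the green one.

Scaled: 0.5735 m / 0.8 = 0.7169, 0.2362 m / 0.8 = 0.2953, -0.516 rad / 3.1416 = -0.1642.

Emit:
step_arm(deltas=[{"turn": [-0.0003,-0.001,-0.1642],"slide": [0.2953,0.7169,0],"fingers": 0.75},{"turn": [-0.0003,-0.001,-0.1642],"slide": [0.2953,0.7169,0],"fingers": 0.75},{"turn": [-0.0003,-0.001,-0.1642],"slide": [0.2953,0.7169,0],"fingers": 0.75},{"turn": [-0.0003,-0.001,-0.1642],"slide": [0.2953,0.7169,0],"fingers": 0.75},{"turn": [-0.0003,-0.001,-0.1642],"slide": [0.2953,0.7169,0],"fingers": 0.75},{"turn": [-0.0003,-0.001,-0.1642],"slide": [0.2953,0.7169,0],"fingers": 0.75},{"turn": [-0.0003,-0.001,-0.1642],"slide": [0.2953,0.7169,0],"fingers": 0.75},{"turn": [-0.0003,-0.001,-0.1642],"slide": [0.2953,0.7169,0],"fingers": 0.75},{"turn": [-0.0003,-0.001,-0.1642],"slide": [0.2953,0.7169,0],"fingers": 0.75},{"turn": [-0.0003,-0.001,-0.1642],"slide": [0.2953,0.7169,0],"fingers": 0.75},{"turn": [-0.0003,-0.001,-0.1642],"slide": [0.2953,0.7169,0.0625],"fingers": 0.75},{"turn": [-0.0003,-0.001,-0.1642],"slide": [0.2953,0.7169,0.1375],"fingers": 0.75},{"turn": [-0.0003,-0.001,-0.1642],"slide": [0.2953,0.7169,0.1625],"fingers": 0.75},{"turn": [-0.0003,-0.001,-0.1642],"slide": [0.2953,0.7169,0.1625],"fingers": 0.75},{"turn": [-0.0003,-0.001,-0.1642],"slide": [0.2953,0.7169,0.1625],"fingers": 0.75}], newtons=25)

```text
t: 27.52
ee_pos: [0.5436, 0.4108, 0.0983]
tool_rot: [0.001, 0.0, 1.0, 0.0]
wrist_force: [0.5, 0.4, 0.1]
finger_gap: 0.751
grip_force: 0.0
```

```bash
python3 -c "
from h import *
from caps import caps
plan((.5433,.411,.021,90)); caps()"
```

```text
t 27.52 p [0.5436 0.4108 0.0983] yaw 89.98 z [ 0.001  0.    -1.   ] q6 0.65 gap 0.751 F [0.5 0.4 0.1]
slide [0.0004, 0.0002, 0.0773] turn [0.0003, 0.001, -0.0003] rows 1.2
green side [243, 335, 25, 22, 335] [0.538  0.4192 0.01  ]
```

Scaled: 0.077 m / 0.8 = 0.0963, 0.074 m / 0.8 = 0.0925.

Emit:
step_arm(deltas=[{"turn": [0,0,0],"slide": [0,0,0.0625],"fingers": 0.75},{"turn": [0,0,0],"slide": [0,0,0.0925],"fingers": 0.75},{"turn": [0,0,0],"slide": [0,0,0.0963],"fingers": 0.75},{"turn": [0,0,0],"slide": [0,0,0.0963],"fingers": 0.75},{"turn": [0,0,0],"slide": [0,0,0.0963],"fingers": 0.1},{"turn": [0,0,0],"slide": [0,0,0.0963],"fingers": 0.1},{"turn": [0,0,0],"slide": [0,0,0.0963],"fingers": 0.1},{"turn": [0,0,0],"slide": [0,0,0.0963],"fingers": 0.1},{"turn": [0,0,0],"slide": [0,0,0.0375],"fingers": 0.1},{"turn": [0,0,0],"slide": [0,0,-0.0375],"fingers": 0.1},{"turn": [0,0,0],"slide": [0,0,-0.0625],"fingers": 0.1},{"turn": [0,0,0],"slide": [0,0,-0.0625],"fingers": 0.1}])

```text
t: 29.12
ee_pos: [0.5443, 0.4113, 0.15]
tool_rot: [0.002, 0.0, 1.0, 0.001]
wrist_force: [-0.5, -0.4, -1.1]
finger_gap: 0.446
grip_force: 25.5
```

```bash
python3 -c "
from h import *
plan((.4675,.028,.146,90),(.4675,.028,.037,90))"
```

```text
t 29.12 p [0.5443 0.4113 0.15  ] yaw 89.98 z [ 0.004  0.002 -1.   ] q6 0.65 gap 0.446 F [-0.5 -0.4 -1.1]
slide [0.0767, -0.3834, 0.0028] turn [0.0024, 0.0038, -0.0003] rows 6.3
slide [0.0771, -0.3836, 0.1118] turn [0.0024, 0.0038, -0.0003] rows 6.5
```

Scaled: -0.3834 m / 0.8 = -0.4793, 0.077 m / 0.8 = 0.0963, 0.004 rad / 3.1416 = 0.0013.

Emit:
step_arm(deltas=[{"turn": [0.0006,0.0013,0],"slide": [0.0959,-0.4793,0],"fingers": 0.1},{"turn": [0.0006,0.0013,0],"slide": [0.0959,-0.4793,0],"fingers": 0.1},{"turn": [0.0006,0.0013,0],"slide": [0.0959,-0.4793,0],"fingers": 0.1},{"turn": [0.0006,0.0013,0],"slide": [0.0959,-0.4793,0],"fingers": 0.1},{"turn": [0.0006,0.0013,0],"slide": [0.0959,-0.4793,0],"fingers": 0.1},{"turn": [0.0006,0.0013,0],"slide": [0.0959,-0.4793,0],"fingers": 0.1},{"turn": [0.0006,0.0013,0],"slide": [0.0959,-0.4793,0],"fingers": 0.1},{"turn": [0.0006,0.0013,0],"slide": [0.0959,-0.4793,0],"fingers": 0.1},{"turn": [0.0006,0.0013,0],"slide": [0.0963,-0.4793,0.0375],"fingers": 0.1},{"turn": [0.0006,0.0013,0],"slide": [0.0963,-0.4793,0.0875],"fingers": 0.1},{"turn": [0.0006,0.0013,0],"slide": [0.0963,-0.4793,0.125],"fingers": 0.1},{"turn": [0.0006,0.0013,0],"slide": [0.0963,-0.4793,0.1363],"fingers": 0.1},{"turn": [0.0006,0.0013,0],"slide": [0.0963,-0.4793,0.1406],"fingers": 0.1},{"turn": [0.0006,0.0013,0],"slide": [0.0963,-0.4793,0.1406],"fingers": 0.1},{"turn": [0.0006,0.0013,0],"slide": [0.0963,-0.4793,0.1406],"fingers": 0.1}])

```text
t: 31.0
ee_pos: [0.4684, 0.0284, 0.0369]
tool_rot: [0.0, -0.0, 1.0, -0.001]
wrist_force: [0.9, 1.2, 13.6]
finger_gap: 0.446
grip_force: 33.7
```

Scaled: -0.19 m / 0.8 = -0.2375, -0.001 m / 0.8 = -0.0013.

Emit:
step_arm(deltas=[{"turn": [0,0,0],"slide": [0,0,-0.0013],"fingers": 0.44},{"turn": [0,0,0],"slide": [0,0,-0.0013],"fingers": 0.5},{"turn": [0,0,0],"slide": [0,0,-0.0013],"fingers": 0.54},{"turn": [0,0,0],"slide": [0,0,-0.0013],"fingers": 0.54},{"turn": [0,0,0],"slide": [0,0,-0.0375],"fingers": 0.54},{"turn": [0,0,0],"slide": [0,0,-0.1],"fingers": 0.54},{"turn": [0,0,0],"slide": [0,0,-0.175],"fingers": 0.5},{"turn": [0,0,0],"slide": [0,0,-0.2375],"fingers": 0.0},{"turn": [0,0,0],"slide": [0,0,-0.2375],"fingers": 0.0},{"turn": [0,0,0],"slide": [0,0,-0.2375],"fingers": 0.0}])

```text
t: 32.25
ee_pos: [0.4667, 0.0276, 0.2245]
tool_rot: [-0.002, 0.0, 1.0, -0.001]
wrist_force: [-0.1, 0.9, -0.1]
finger_gap: -0.001
grip_force: 0.0
```

```bash
python3 -c "
from h import *
s=cam('side','s9.png');t=cam('top')
plan((.407,-.175,.228,90),(.407,-.175,.122,90),(.407,-.255,.122,90))
h=cv2.cvtColor(s['frame'],cv2.COLOR_RGB2HSV)
m=cv2.inRange(h,(50,120,40),(90,255,255));m[:240]=0;m[:,:370]=0;m[290:]=0;m[:,430:]=0
print(m.sum()/255,cv2.boundingRect(cv2.findNonZero(m)),'blue was (385,260,19,12) 125')
h=cv2.cvtColor(t['frame'],cv2.COLOR_RGB2HSV);m=cv2.inRange(h,(0,150,80),(8,255,255));m[:,:472]=0;m[:320]=0;m[350:]=0
M=cv2.moments(m);print(M['m00']/255, onz(t,M['m10']/M['m00'],M['m01']/M['m00'],.111) if M['m00'] else 0)
cv2.imwrite('pics/s9c.png',cv2.resize(s['frame'][190:280,330:480,::-1],None,fx=5,fy=5))"
```

```text
t 32.35 p [0.4663 0.0276 0.2239] yaw 89.99 z [-0.006 -0.002 -1.   ] q6 0.06 gap 0.005 F [ 0.3 -0.1 -0.1]
slide [0.0592, -0.2026, -0.0033] turn [-0.0023, -0.0057, -0.0002] rows 3.4
slide [0.0586, -0.2024, 0.1027] turn [-0.0023, -0.0057, -0.0002] rows 3.8
slide [0.0586, -0.2824, 0.1029] turn [-0.0023, -0.0057, -0.0002] rows 4.9
111.0 (385, 259, 18, 13) blue was (385,260,19,12) 125
0.0 0
```

View pics/s9c.png

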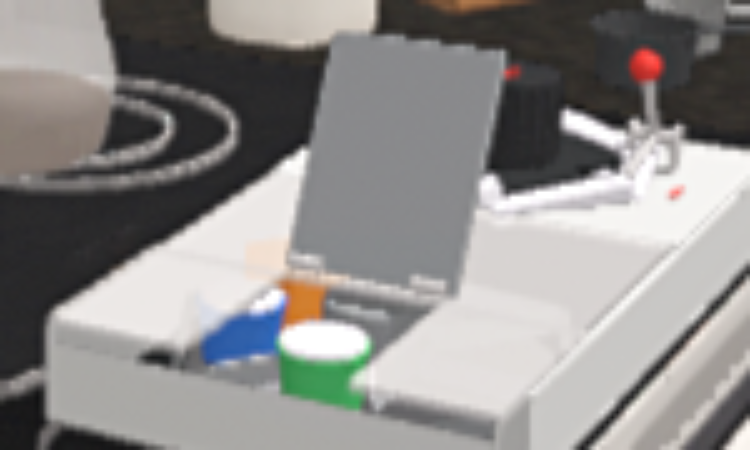

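Both capsules stand in their bays and the ball is still engaged, at (459,203) in the side view. Now throw the pawl off.

Scaled: -0.262 m / 0.8 = -0.3275, -0.237 m / 0.8 = -0.2963.

Emit:
step_arm(deltas=[{"turn": [0,0,0],"slide": [0.0188,-0.075,-0.0038],"fingers": 0},{"turn": [0,0,0],"slide": [0.0438,-0.15,-0.0038],"fingers": 0},{"turn": [0,0,0],"slide": [0.0738,-0.225,-0.0038],"fingers": 0},{"turn": [0,0,0],"slide": [0.0738,-0.2533,-0.0038],"fingers": 0},{"turn": [0,0,0],"slide": [0.0738,-0.2533,-0.0038],"fingers": 0},{"turn": [0,0,0],"slide": [0.0738,-0.2533,0.0625],"fingers": 0},{"turn": [0,0,0],"slide": [0.0738,-0.2533,0.1325],"fingers": 0},{"turn": [0,0,0],"slide": [0.0738,-0.2533,0.1325],"fingers": 0},{"turn": [0,0,0],"slide": [0.0738,-0.2533,0.1325],"fingers": 0},{"turn": [0,0,0],"slide": [0.0738,-0.2663,0.1325],"fingers": 0},{"turn": [0,0,0],"slide": [0.0738,-0.2813,0.1325],"fingers": 0},{"turn": [0,0,0],"slide": [0.0738,-0.2963,0.1325],"fingers": 0},{"turn": [0,0,0],"slide": [0.0738,-0.3125,0.1325],"fingers": 0},{"turn": [0,0,0],"slide": [0.0738,-0.3275,0.1325],"fingers": 0},{"turn": [0,0,0],"slide": [0.0738,-0.3275,0.1325],"fingers": 0},{"turn": [0,0,0],"slide": [0.0738,-0.3,0.1325],"fingers": 0},{"turn": [0,0,0],"slide": [0.0738,-0.2875,0.0625],"fingers": 0},{"turn": [0,0,0],"slide": [0.0738,-0.2875,0],"fingers": 0},{"turn": [0,0,0],"slide": [0.0738,-0.2875,0],"fingers": 0}])

```text
t: 34.72
ee_pos: [0.4095, -0.2026, 0.2292]
tool_rot: [0.001, -0.0, 1.0, -0.002]
wrist_force: [0.4, 0.3, -0.7]
finger_gap: -0.0
grip_force: 0.0
```

```bash
cat > ball.py <<'E'
from h import *
def ball():
    s=cam('side');h=cv2.cvtColor(s['frame'],cv2.COLOR_RGB2HSV);m=cv2.inRange(h,(0,170,80),(6,255,255));m[:185]=0;m[:,:440]=0;m[230:]=0;m[:,490:]=0
    k,l,st,ce=cv2.connectedComponentsWithStats(m)
    print([(st[i].tolist(),np.round(ce[i],1).tolist()) for i in range(1,k) if st[i,4]>8],'eng',np.round(proj(s,[.4068,-.213,.111]),1),'off',np.round(proj(s,[.4068,-.261,.111]),1))
E
python3 -c "
from ball import *
ball()
plan((.4665,-.205,.15,55),(.4665,-.205,.088,55),(.4665,-.205,.088,122))"
```

```text
[([462, 196, 6, 5, 27], [464.8, 198.0])] eng [459.4 203.6] off [465.7 198.8]
t 34.77 p [ 0.4087 -0.2024  0.227 ] yaw 90.01 z [-0.001 -0.003 -1.   ] q6 -0.46 gap -0.0 F [-0.9  0.4 -1. ]
slide [-0.0579, -0.0024, 0.077] turn [-0.0035, 0.0, 0.611] rows 3.3
slide [-0.058, -0.0022, 0.139] turn [-0.0035, 0.0, 0.611] rows 3.3
slide [-0.058, -0.0022, 0.139] turn [-0.0029, -0.0019, -0.5584] rows 3.0
```

Scaled: 0.139 m / 0.8 = 0.1738, -0.058 m / 0.8 = -0.0725, 1.222 rad / 3.1416 = 0.389.

Emit:
step_arm(deltas=[{"turn": [-0.001,0,0.389],"slide": [-0.0725,-0.0025,0],"fingers": 0.65},{"turn": [-0.001,0,0.389],"slide": [-0.0725,-0.0025,0],"fingers": 0.65},{"turn": [-0.001,0,0.389],"slide": [-0.0725,-0.0025,0],"fingers": 0.65},{"turn": [-0.001,0,0.389],"slide": [-0.0725,-0.0025,0],"fingers": 0.65},{"turn": [-0.001,0,0.389],"slide": [-0.0725,-0.0025,0],"fingers": 0.65},{"turn": [-0.001,0,0.389],"slide": [-0.0725,-0.0025,0],"fingers": 0.65},{"turn": [-0.001,0,0.389],"slide": [-0.0725,-0.0025,0],"fingers": 0.65},{"turn": [-0.001,0,0.389],"slide": [-0.0725,-0.0025,0.0625],"fingers": 0.65},{"turn": [-0.001,0,0.389],"slide": [-0.0725,-0.0025,0.125],"fingers": 0.65},{"turn": [-0.001,0,0.389],"slide": [-0.0725,-0.0025,0.1625],"fingers": 0.65},{"turn": [-0.001,0,0.389],"slide": [-0.0725,-0.0025,0.1738],"fingers": 0.65},{"turn": [-0.001,0,0.389],"slide": [-0.0725,-0.0025,0.1738],"fingers": 0.65},{"turn": [-0.001,0,0.389],"slide": [-0.0725,-0.0025,0.1738],"fingers": 0.65},{"turn": [-0.001,0,0.389],"slide": [-0.0725,-0.0025,0.1738],"fingers": 0.2},{"turn": [-0.001,0,0.389],"slide": [-0.0725,-0.0025,0.1738],"fingers": 0.2},{"turn": [-0.001,0,0.389],"slide": [-0.0725,-0.0025,0.1738],"fingers": 0.2}], newtons=40)

```text
t: 36.78
ee_pos: [0.4671, -0.2046, 0.0882]
tool_rot: [0.001, 0.574, 0.819, 0.001]
wrist_force: [5.0, 4.8, 8.3]
finger_gap: 0.48
grip_force: 40.2
```

Scaled: -2.24 rad / 3.1416 = -0.713.

Emit:
step_arm(deltas=[{"turn": [0,0,-0.0318],"slide": [0,0,0],"fingers": 0.2},{"turn": [0,0,-0.0764],"slide": [0,0,0],"fingers": 0.2},{"turn": [0,0,-0.1241],"slide": [0,0,0],"fingers": 0.2},{"turn": [0,0,-0.1719],"slide": [0,0,0],"fingers": 0.2},{"turn": [0,0,-0.2196],"slide": [0,0,0],"fingers": 0.2},{"turn": [0,0,-0.2674],"slide": [0,0,0],"fingers": 0.2},{"turn": [0,0,-0.3151],"slide": [0,0,0],"fingers": 0.2},{"turn": [0,0,-0.3629],"slide": [0,0,0],"fingers": 0.2},{"turn": [0,0,-0.4106],"slide": [0,0,0],"fingers": 0.2},{"turn": [0,0,-0.4584],"slide": [0,0,0],"fingers": 0.2},{"turn": [0,0,-0.5061],"slide": [0,0,0],"fingers": 0.2},{"turn": [0,0,-0.5539],"slide": [0,0,0],"fingers": 0.2},{"turn": [0,0,-0.6016],"slide": [0,0,0],"fingers": 0.2},{"turn": [0,0,-0.643],"slide": [0,0,0],"fingers": 0.2},{"turn": [0,0,-0.6716],"slide": [0,0,0],"fingers": 0.2},{"turn": [0,0,-0.6907],"slide": [0,0,0],"fingers": 0.2},{"turn": [0,0,-0.7035],"slide": [0,0,0],"fingers": 0.2},{"turn": [0,0,-0.713],"slide": [0,0,0],"fingers": 0.2},{"turn": [0,0,-0.713],"slide": [0,0,0],"fingers": 0.2},{"turn": [0,0,-0.713],"slide": [0,0,0],"fingers": 0.2}])

```text
t: 39.28
ee_pos: [0.4669, -0.2063, 0.0882]
tool_rot: [-0.0, -0.487, 0.874, -0.002]
wrist_force: [2.2, -8.5, 4.0]
finger_gap: 0.478
grip_force: 40.1
```

```bash
python3 -c "
from ball import *
ball(); plan(); o=ctrl.get_obs(); print(o['moment'])"
```

```text
[([462, 196, 6, 5, 27], [464.8, 198.0])] eng [459.4 203.6] off [465.7 198.8]
t 39.33 p [ 0.4669 -0.2062  0.0882] yaw 148.24 z [ 0.001 -0.003 -1.   ] q6 -1.43 gap 0.479 F [ 3.  -8.6  3.6]
[-1.70978448 -0.39317289 -0.63553602]
```

The wrist moment shows the knob hard against its home stop, and the ball is still off. Release and rise.

Scaled: -0.14 m / 0.8 = -0.175, -0.12 m / 0.8 = -0.15, 1.016 rad / 3.1416 = 0.3234.

Emit:
step_arm(deltas=[{"turn": [0,0,0.0095],"slide": [0,0,0],"fingers": 0.2},{"turn": [0,0,0.0095],"slide": [0,0,0],"fingers": 0.65},{"turn": [0,0,0.0095],"slide": [0,0,0],"fingers": 0.65},{"turn": [0,0,0.0095],"slide": [0,0,0],"fingers": 0.65},{"turn": [0,0,0.0095],"slide": [0,0,-0.075],"fingers": 0.65},{"turn": [0,0,0.0095],"slide": [0,0,-0.15],"fingers": 0.5},{"turn": [0,0,0.3234],"slide": [0,0,-0.175],"fingers": 0},{"turn": [0,0,0.3234],"slide": [0,0,-0.175],"fingers": 0},{"turn": [0,0,0.3234],"slide": [0,0,-0.175],"fingers": 0},{"turn": [0,0,0.3234],"slide": [0,0,-0.175],"fingers": 0},{"turn": [0,0,0.3234],"slide": [0,0,-0.175],"fingers": 0},{"turn": [0,0,0.3234],"slide": [0,0,-0.175],"fingers": 0},{"turn": [0,0,0.3234],"slide": [0,0,-0.175],"fingers": 0}])

```text
t: 40.95
ee_pos: [0.4656, -0.2046, 0.2266]
tool_rot: [-0.001, -0.001, 1.0, 0.0]
wrist_force: [-0.1, 0.4, -0.9]
finger_gap: 0.0
grip_force: 0.0
```

```bash
python3 -c "
from h import *
t=cam('top'); plan((.407,-.297,.228,90),(.407,-.297,.118,90),(.407,-.241,.118,90))
h=cv2.cvtColor(t['frame'],cv2.COLOR_RGB2HSV);m=cv2.inRange(h,(0,150,80),(8,255,255));m[:,:440]=0;m[:280]=0;m[350:]=0
k,l,st,ce=cv2.connectedComponentsWithStats(m);print([(st[i].tolist(),ce[i].round(1).tolist()) for i in range(1,k)],'start mark was [470,304,2,9]')
m=cv2.inRange(h,(8,120,120),(20,255,255));m[:250]=0;m[350:]=0;m[:,:310]=0;m[:,440:]=0;print('orange',m.sum()/255,cv2.boundingRect(cv2.findNonZero(m)))"
```

```text
t 41.0 p [ 0.4656 -0.2046  0.2266] yaw 90.19 z [-0.002  0.    -1.   ] q6 -0.42 gap 0.005 F [0.1 0.5 0.1]
slide [0.0589, -0.0922, -0.0013] turn [0.0003, -0.002, 0.0033] rows 1.8
slide [0.0587, -0.0923, 0.1087] turn [0.0003, -0.002, 0.0033] rows 2.5
slide [0.0585, -0.0363, 0.1087] turn [0.0003, -0.002, 0.0033] rows 2.1
[([470, 304, 2, 9, 18], [470.5, 308.0]), ([498, 330, 9, 9, 52], [502.3, 334.0]), ([461, 342, 3, 1, 3], [462.0, 342.0])] start mark was [470,304,2,9]
orange 624.0 (340, 290, 26, 25)
```

The knob mark at (470.5,308) is exactly where it began, so the knob is home. Now drop the pawl in.

Scaled: 0.109 m / 0.8 = 0.1363, -0.0923 m / 0.8 = -0.1154, 0.003 rad / 3.1416 = 0.001.

Emit:
step_arm(deltas=[{"turn": [0,0,0.001],"slide": [0.0438,-0.0625,0],"fingers": 0},{"turn": [0,0,0.001],"slide": [0.0734,-0.1154,0],"fingers": 0},{"turn": [0,0,0.001],"slide": [0.0734,-0.1154,0],"fingers": 0},{"turn": [0,0,0.001],"slide": [0.0734,-0.1154,0],"fingers": 0},{"turn": [0,0,0.001],"slide": [0.0734,-0.1154,0.075],"fingers": 0},{"turn": [0,0,0.001],"slide": [0.0734,-0.1154,0.1363],"fingers": 0},{"turn": [0,0,0.001],"slide": [0.0734,-0.1154,0.1363],"fingers": 0},{"turn": [0,0,0.001],"slide": [0.0734,-0.1154,0.1363],"fingers": 0},{"turn": [0,0,0.001],"slide": [0.0734,-0.1,0.1363],"fingers": 0},{"turn": [0,0,0.001],"slide": [0.0734,-0.085,0.1363],"fingers": 0},{"turn": [0,0,0.001],"slide": [0.0734,-0.07,0.1363],"fingers": 0},{"turn": [0,0,0.001],"slide": [0.0734,-0.0563,0.1363],"fingers": 0},{"turn": [0,0,0.001],"slide": [0.0734,-0.0475,0.1363],"fingers": 0},{"turn": [0,0,0.001],"slide": [0.0734,-0.0475,0.1363],"fingers": 0},{"turn": [0,0,0.001],"slide": [0.0734,-0.075,0.1363],"fingers": 0},{"turn": [0,0,0.001],"slide": [0.0734,-0.0875,0.0625],"fingers": 0},{"turn": [0,0,0.001],"slide": [0.0734,-0.0875,-0.025],"fingers": 0},{"turn": [0,0,0.001],"slide": [0.0734,-0.0875,-0.025],"fingers": 0}])

```text
t: 43.25
ee_pos: [0.4085, -0.2762, 0.2507]
tool_rot: [0.002, 0.001, 1.0, -0.002]
wrist_force: [0.2, 0.6, -0.5]
finger_gap: -0.003
grip_force: 0.0
```

```bash
python3 -c "
from ball import *
ball(); plan((.4675,-.12,.24,90),(.4675,-.12,.145,90))"
```

```text
[([456, 200, 6, 6, 30], [458.7, 202.8])] eng [459.4 203.6] off [465.7 198.8]
t 43.3 p [ 0.4081 -0.2758  0.2494] yaw 89.9 z [ 0.002 -0.002 -1.   ] q6 -0.59 gap -0.001 F [-0.1 -0.5  0.6]
slide [-0.0591, 0.1559, 0.0091] turn [-0.0022, 0.0016, -0.0017] rows 2.7
slide [-0.059, 0.1561, 0.1041] turn [-0.0022, 0.0016, -0.0017] rows 3.1
```

The pawl ball is back at its engaged pixel. Now swing the cover shut.

Scaled: 0.328 m / 0.8 = 0.41, 0.3236 m / 0.8 = 0.4045.

Emit:
step_arm(deltas=[{"turn": [0,0,0],"slide": [-0.0738,0.075,0.0113],"fingers": 0},{"turn": [0,0,0],"slide": [-0.0738,0.15,0.0113],"fingers": 0},{"turn": [0,0,0],"slide": [-0.0738,0.2013,0.0113],"fingers": 0},{"turn": [0,0,0],"slide": [-0.0738,0.2013,0.0375],"fingers": 0},{"turn": [0,0,0],"slide": [-0.0738,0.2013,0.1],"fingers": 0},{"turn": [0,0,0],"slide": [-0.0738,0.2013,0.13],"fingers": 0},{"turn": [0,0,0],"slide": [-0.0738,0.2013,0.13],"fingers": 0},{"turn": [0,0,0],"slide": [-0.0738,0.2325,0.1275],"fingers": 0},{"turn": [0,0,0],"slide": [-0.0738,0.25,0.1238],"fingers": 0},{"turn": [0,0,0],"slide": [-0.0738,0.27,0.1175],"fingers": 0},{"turn": [0,0,0],"slide": [-0.0738,0.29,0.11],"fingers": 0},{"turn": [0,0,0],"slide": [-0.0738,0.32,0.1113],"fingers": 0},{"turn": [0,0,0],"slide": [-0.0738,0.3475,0.1213],"fingers": 0},{"turn": [0,0,0],"slide": [-0.0738,0.3725,0.1375],"fingers": 0},{"turn": [0,0,0],"slide": [-0.0738,0.3913,0.16],"fingers": 0},{"turn": [0,0,0],"slide": [-0.0738,0.4045,0.1863],"fingers": 0},{"turn": [0,0,0],"slide": [-0.0738,0.41,0.2038],"fingers": 0},{"turn": [0,0,0],"slide": [-0.0738,0.41,0.2038],"fingers": 0},{"turn": [0,0,0],"slide": [-0.0738,0.41,0.2038],"fingers": 0}])

```text
t: 45.68
ee_pos: [0.4666, 0.053, 0.0843]
tool_rot: [-0.001, 0.001, 1.0, 0.0]
wrist_force: [0.0, -0.4, 0.8]
finger_gap: 0.002
grip_force: 0.0
```

Scaled: 0.008 m / 0.8 = 0.01, 0.0065 m / 0.8 = 0.0081.

Emit:
step_arm(deltas=[{"turn": [0,0,0],"slide": [0,0,0.005],"fingers": 0},{"turn": [0,0,0],"slide": [0,0,0.0081],"fingers": 0},{"turn": [0,0,0],"slide": [0,0,0.01],"fingers": 0},{"turn": [0,0,0],"slide": [0,0,0.01],"fingers": 0}])

```text
t: 46.18
ee_pos: [0.4666, 0.053, 0.0767]
tool_rot: [-0.0, 0.001, 1.0, 0.0]
wrist_force: [-5.7, -1.6, 21.6]
finger_gap: -0.002
grip_force: 10.8
```

Firm contact at the shut height with 21 N, so the cover is down. I'll retreat and check.

Scaled: 0.24 m / 0.8 = 0.3, 0.22 m / 0.8 = 0.275.

Emit:
step_arm(deltas=[{"turn": [0,0,0],"slide": [0,0,0],"fingers": 0},{"turn": [0,0,0],"slide": [0,0,-0.0625],"fingers": 0},{"turn": [0,0,0],"slide": [0,0,-0.1375],"fingers": 0},{"turn": [0,0,0],"slide": [0,0.075,-0.2125],"fingers": 0},{"turn": [0,0,0],"slide": [0.075,0.15,-0.2375],"fingers": 0},{"turn": [0,0,0],"slide": [0.125,0.2,-0.2375],"fingers": 0},{"turn": [0,0,0],"slide": [0.175,0.275,-0.2375],"fingers": 0},{"turn": [0,0,0],"slide": [0.175,0.3,-0.2375],"fingers": 0},{"turn": [0,0,0],"slide": [0.175,0.3,-0.2375],"fingers": 0},{"turn": [0,0,0],"slide": [0.175,0.3,-0.2375],"fingers": 0}])

```text
t: 47.42
ee_pos: [0.3268, 0.2932, 0.2659]
tool_rot: [-0.001, 0.0, 1.0, -0.0]
wrist_force: [-0.4, -0.1, 0.3]
finger_gap: -0.002
grip_force: 0.0
```

```bash
python3 -c "
from ball import *
ball();plan();s=cam('side');t=cam('top')
a=cv2.resize(s['frame'][180:330,290:490,::-1],(400,300));b=cv2.resize(t['frame'][235:370,240:420,::-1],(400,300))
cv2.imwrite('pics/end.png',np.hstack([a,b]))"
```

```text
[([456, 200, 6, 6, 30], [458.7, 202.8])] eng [459.4 203.6] off [465.7 198.8]
t 47.48 p [0.3272 0.2927 0.2659] yaw 89.89 z [-0.002 -0.    -1.   ] q6 0.73 gap -0.003 F [ 0.2 -0.8  0.7]
```

View pics/end.png

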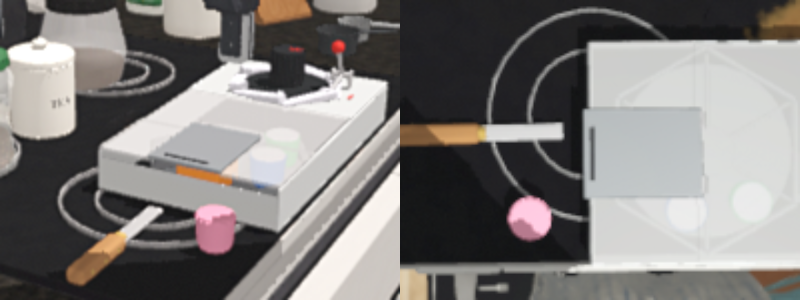

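```bash
python3 -c "
from h import *
t=cam('top')
for (u,v),b in(((687,210),(.417,-.004)),((752,201),(.417,-.062))):
    p=onz(t,240+(u-400)*.45,235+v*.45,.044);print(p.round(4),'bay',b,np.hypot(p[0]-b[0],p[1]-b[1]).round(4))
ctrl.close_job()"
```

```text
[ 0.4114 -0.0094  0.044 ] bay (0.417, -0.004) 0.0077
[ 0.419  -0.0715  0.044 ] bay (0.417, -0.062) 0.0097
the job is handed in; nothing more can be done
```

The job is handed in with no verdict returned: both capsules present (blue and green; no red seen) look upright in bays 1 and 2, about 8 and 10 mm off centre, with the knob home, pawl engaged, cover shut and blade flat on the hob.

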